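Swap the battery pack of the wash-and-fold weigh terminal

ROBOT

A 6-joint arm with a two-finger parallel gripper is mounted at the origin on the work surface. World frame = base frame: x ahead of the robot, y to its left, z up, the work surface at z = 0. Lengths are in m, angles in rad, forces in N, time in s.
With the tool pointing down it reaches from about 0.375 to 0.925 m from the base axis. Payload 5.7 kg.
Tool frame: the origin (TCP) lies midway between the tips of the shut fingers; the grasp point (between the pads) lies 19 mm behind it; z points along the fingers, x is the direction in which the jaws open and shut, and the axes are right-handed (so a half turn about z gives the same grasp; the last joint's range is limited). The gripper opens to 88 mm and grips with 3 to 60 N. Pads are 20 mm wide; open, the fingers measure 115 mm over their backs; the gripper's body (75 mm by 178 mm) begins 61 mm behind the grasp point.
Start: joints at [-1.24, 0.359, 1.51, -0, 1.272, -0.115], TCP at [0.259, -0.541, 0.223] pointing down, gripper open.
Joint ranges: [-2.97, 2.97], [-1.01, 2.36], [0.21, 2.38], [-0.96, 4.11], [0.2, 2.71], [-2.98, 2.98]. Speed limits (rad/s): [2.39, 2.39, 3.14, 3.14, 3.14, 3.14].

INTERFACE

Orientations are given as a unit quaternion [x, y, z, w].
In Python, from bench import move_ptp, servo_line, goto_joints, move_gripper, sleep, inverse_kinematics, capture, PlanningError, close_job, spot_in, silhouettes, current_clock, current_joint_pos, current_qvel, current_joint_torque, current_position, current_orientation, current_force, current_torque, current_finger_gap gives the robot as it stands. Calls block until the motion is done:
- move_ptp(position, orientation): joint-space move of the TCP to a pose.
- servo_line(position, orientation=None, rate=0.15, contact_N=None): straight line of the TCP; orientation=None keeps the orientation; rate is the mean speed in m/s. With contact_N (N) it stops when the force on the tool has changed by that much, and returns True; else False.
- goto_joints(angles): joint-space move.
- move_gripper(opening): finger opening in m; the grip force is fixed at half the most; returns when the fingers have stopped.
- sleep(seconds).
- inverse_kinematics(position, orientation): joint angles nearest the present ones, or None.
- capture(name): name is "side" or "top"; returns a dict with "image" (480x640x3 uint8, blue, green, red), "range_z" (480x640 float32, m along the optical axis (not along the pixel's ray), 0 where there is no reading), "intrinsics" (3x3 intrinsics, pixels), "R" (3x3) and "t" (3): a world point X has camera coordinates R X + t. Camera axes: x right, y down, z forward; pixel columns grow to the right and rows downward; lengths in m; the calibration is good to about 2 mm. A picture is of the moment at which its call begins.
A pose or a line that the arm cannot do raises PlanningError and nothing moves.
- close_job(): hands the job in, once; it reports no verdict.
Trained networks look in the newest picture that a camera, given by its name, has taken for a name from the list of things; names that differ only in an ending like _2 or _b are one class to them, and where a whole thing is asked for, a point or a joint stands for the part that bears it (a point fixed in the world has none). Each returns a list of dicts, best first, with "conf" (0 to 1); they miss things now and then, are a little off and sometimes report something else, mostly with a low value. They report only what shows in the picture. A call takes as long as a camera call. They do not tell look-alikes from the thing itself.
- spot_in(camera, query): "xy" ([column, row] in pixels, amid what is visible of it).
- silhouettes(camera, query): "region" (480x640 bool, what is visible of it) and "xy" ([column, row] in pixels, amid what is visible of it).
Readings, each from a call of its own:
- current_clock(): time.
- current_joint_pos(): joint angles.
- current_qvel(): joint speeds.
- current_joint_torque(): joint torques, N m.
- current_position(): TCP position.
- current_orientation(): TCP orientation.
- current_force(): force on the tool from outside, world axes, zero at the start.
- current_torque(): the same for the moment, N m.
- current_finger_gap(): finger opening in m.
Only numpy, scipy, OpenCV 4.12 (cv2) and the standard library are available. Lean on these libraries where they do the work, as an engineer would, in place of code of your own. Each camera call takes 0.05 s, during which the arm holds its last target.

TASK

The weigh terminal on the laundry counter has a flat battery. Press the orange release tab on its battery cover down while sliding the cover up the slope until it is fully open, take out the flat pack (red bar) and put it on charge in the charger's empty bay, and fit the charged pack (green bar) in the terminal, each pack lying flat with its brass contacts against the brass contacts of its place. Then slide the cover back down fully home so that the tab springs up and locks; set the packs down, do not drop them, and leave the pack that is still charging (yellow bar) and everything else on the counter as they are.

Things in the scene. Friction and masses are not known exactly. Their poses are not given: they have to be found in the camera images.
- terminal: fixed light grey wedge-shaped weigh terminal, 212 mm deep (x), 261 mm wide; origin at the centre of its underside, x away from the robot at yaw 0. Its deck rises at 30 degrees away from the robot, from 55 to 178 mm high; battery cover on the half at its -y, keys and screen on the other half, a pole display 310 mm high at its +x +y corner
- battery_well: battery well under the cover. Origin: centre of its floor. x up the slope, z squarely out of the deck (30 degrees off vertical, leaning to the robot), y level. Floor 42 mm below the cover plate, 51 mm below rail tops and deck. Open from x = -48 to +52 mm (end walls splay a little upwards), 98 mm along y. A pack lies along x on the floor at x = -3 to +7 mm, 4 mm play at either side; its top at z = 32 mm
- well_contacts (a point): brass contacts in the lower (-x) end wall of the well, 14 mm above its floor; the pack's contacts face them. Corner guides, 20 mm high, 48 mm apart along y, hold the pack; between the guides, beside the pack's middle, there is a finger pocket on either side, 56 mm long (x), 29 mm wide (y), down to the floor
- cover (a joint): slide of the dark blue-grey battery cover (plate 115 x 108 x 4 mm, captive on two rails), m: 0 closed, 0.114 fully open; grows up the slope (+x of battery_well). 2 to 4 N move it, it stays where left. At 0 it is locked until the tab is pressed
- cover_bar (a point): middle of the top edge of the thumb bar across the cover, 70 mm long (y), 8 mm thick (x), 18 mm high over the cover plate; pushed either way it takes the cover along. Moves with the cover; closed, it is at x = -11, z = 65 mm in battery_well. Uphill of the bar the plate is flat and free for 64 mm, its surface at z = 47 mm
- tab (a joint): travel of the release tab into the deck, m: 0 up (locked if the cover is closed), 0.006 fully down. Sprung: 2 N to start, 6 N fully down. 3 mm down frees the cover; once the cover has moved 2 mm the rails keep the tab 3 mm down until the cover is fully home, where it springs up by itself
- tab_top (a point): middle of the top of the orange ribbed release tab: a pad 36 mm (x) by 48 mm (y), 6 mm proud of the cover plate, on the cover's lower end, 25 mm downhill of the thumb bar's middle (3 mm from pad edge to bar). Closed and up it is at x = -36, z = 53 mm in battery_well; it goes down along -z of battery_well
- flat_pack: black battery pack 90 (x) x 40 (y) x 32 (z) mm, about 0.3 kg; origin at the centre of its underside, z out of the top; two brass contacts on its -x end; the bar on its top is red (flat). It starts in the terminal's well, under the cover
- flat_pack_contacts (a point): middle of the contact (-x) end of the flat pack, 14 mm above its underside
- charged_pack: black battery pack 90 (x) x 40 (y) x 32 (z) mm, about 0.3 kg; origin at the centre of its underside, z out of the top; two brass contacts on its -x end; the bar on its top is green (charged). It starts in one of the two taken bays of the charger
- charged_pack_contacts (a point): middle of the contact (-x) end of the charged pack, 14 mm above its underside
- charging_pack: black battery pack 90 (x) x 40 (y) x 32 (z) mm, about 0.3 kg; origin at the centre of its underside, z out of the top; two brass contacts on its -x end; the bar on its top is yellow (still charging). It starts in the other taken bay and stays there
- charger: fixed dark charger, 147 x 226 mm; origin at the centre of the underside of its bays, x away from the robot at yaw 0. Three bays side by side at y = +72 mm (empty), 0 and -72 mm. Packs lie in them along x, contacts at -x, 32 mm free between neighbours. Between the bays fingers can go down to the base plate, 12 mm above the table
- bay_empty (a point): centre of the floor of the empty bay (the charger's +y end), 26 mm above the table, where the flat pack's origin belongs. Each bay: a raised floor 40 mm wide, end walls 42 mm high above the table and 99 mm apart (x), corner lips 36 mm high and 48 mm apart (y) that leave the pack's middle 60 mm free
- bay_contacts (a point): brass contacts in the -x end wall of the empty bay
- cups: stack of paper cups, 80 mm across, 131 mm high, far side of the counter; origin under its centre; leave it alone
- bowls: stack of white bowls, 114 mm across, 70 mm high, far side of the counter; origin under its centre; leave it alone
- tape_dispenser: black tape dispenser 150 x 50 x 80 mm, near right of the charger; origin under its centre; leave it alone
- lint_roller: lint roller with blue handle, 215 mm long along its x, 50 mm high, beyond the charger; origin at table level under the lower part of the roller; leave it alone
- tag_tin: small blue open tin 95 x 70 x 45 mm, near left of the terminal; origin under its centre; leave it alone
- stain_spray: white bottle with red cap, 68 mm across, 170 mm high, right of the charger; origin under its centre; leave it alone
- stapler: red stapler 135 x 34 x 47 mm, left of the terminal; origin under its centre; leave it alone
Mind the look-alikes: they are no part of the job. What is shaped like the charging_pack but turquoise or white is not meant.

How it is judged:
On the way, in this order (a step that is already met when the one before it is completed fails the run):
1. the battery cover is slid fully open (value of joint cover above 0.106 m), for 0.2 s.
2. the flat pack is out of the terminal (distance between flat_pack and battery_well above 0.1 m), for 0.2 s.
3. the charged pack lies in the well, contacts to contacts (x of charged_pack in the frame of battery_well between -0.005 and 0.009 m and y of charged_pack in the frame of battery_well between -0.006 and 0.006 m and z of charged_pack in the frame of battery_well between -0.004 and 0.004 m and angle between the z axis of charged_pack and the z axis of battery_well, either way round below 0.1 rad and distance between charged_pack_contacts and well_contacts below 0.012 m), for 0.2 s.
At the end, for the whole second after the job is handed in: Cover shut within 3 mm, tab up within 1.2 mm; charged pack flat on the well floor (6 mm across, 7 mm along, 4 mm high), contacts within 12 mm of the well's; flat pack level in the empty bay (8 mm), contacts within 15 mm of the bay's; charging pack within 8 mm of its start; packs at rest (all of step 3 and value of joint cover below 0.003 m and value of joint tab below 0.0012 m and horizontal distance between flat_pack and bay_empty below 0.008 m and distance between flat_pack and bay_empty below 0.009 m and angle between flat_pack's own z axis and vertical below 0.08 rad and horizontal distance between flat_pack_contacts and bay_contacts below 0.015 m and linear speed of each of flat_pack, charged_pack, charging_pack below 0.02 m/s and distance of charging_pack from where it was at the start of the episode below 0.008 m); the robot touches nothing.
It fails at once if the flat pack is dropped or thrown (moves faster than 0.7 m/s while not held) (contact force between the fingers and flat_pack below 0.2 N and linear speed of flat_pack above 0.7 m/s).
It fails at once if the charged pack is dropped or thrown (moves faster than 0.7 m/s while not held) (contact force between the fingers and charged_pack below 0.2 N and linear speed of charged_pack above 0.7 m/s).
It fails at once if the pack that is still charging is disturbed (moved over 15 mm) (distance of charging_pack from where it was at the start of the episode above 0.015 m).
It fails at once if something else on the counter is disturbed (moved over 20 mm) (distance of any of cups, bowls, tape_dispenser, lint_roller, tag_tin, stain_spray, stapler from where it was at the start of the episode above 0.02 m).
It also fails if it takes over 67 s, if anything falls off the work surface, if the arm or the gripper's body presses on something with over 40 N, if the wrist force passes 120 N, or if a joint passes its speed limit or range.

## Working session

There is one attempt and no reset: what is moved stays moved. The work goes in short steps, each a Python script; the robot and the scene stay as the last script left them, time stands still between calls to the robot, and variables do not carry over. Pictures are saved under pics/ and viewed, and the job is handed in when it is done.

```bash
ls; mkdir -p pics; python3 - <<'E'
from bench import *
import cv2,numpy as np
for n in ["side","top"]:
    c=capture(n); cv2.imwrite(f"pics/{n}0.png",c["image"]); np.savez(f"{n}0.npz",**{k:v for k,v in c.items()})
    print(n,c["intrinsics"],c["R"],c["t"])
print(current_clock(),current_position(),current_orientation())
E
```

```text
pics
side [[477.68552026   0.         317.38465084]
 [  0.         477.68552026 238.98943354]
 [  0.           0.           1.        ]] [[-0.7352818  -0.67770623 -0.00865739]
 [-0.51917955  0.57140634 -0.63556856]
 [ 0.43567566 -0.46282725 -0.77199589]] [0.41519414 0.3274149  1.09585456]
top [[561.17523679   0.         318.18080733]
 [  0.         561.17523679 236.0684034 ]
 [  0.           0.           1.        ]] [[ 0.03025614 -0.99953273 -0.00434579]
 [-0.99667303 -0.02983982 -0.0758449 ]
 [ 0.07567978  0.0066261  -0.99711016]] [-0.02154125  0.5721872   1.60067574]
0.1 [ 0.25847836 -0.54077664  0.2218922 ] [ 8.45925742e-01 -5.33300044e-01 -6.55438329e-04 -5.21534705e-04]
```

View pics/side0.png

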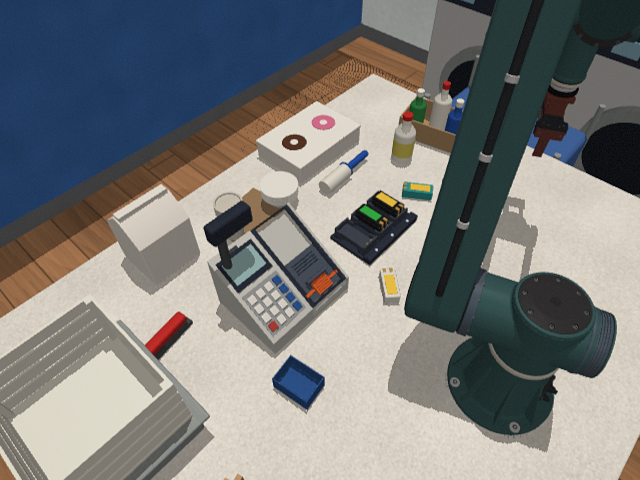

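View pics/top0.png

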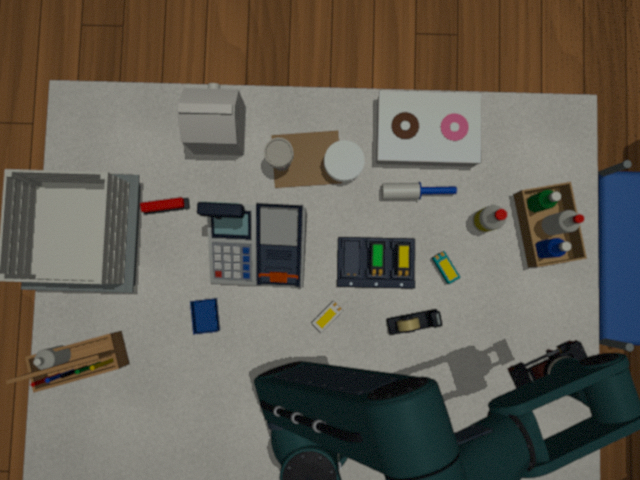

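```bash
cat > h.py <<'E'
import numpy as np,cv2
def load(n): return dict(np.load(n))
def world(c,px,z=None):
    "pixels Nx2 -> world using depth"
    px=np.atleast_2d(px).astype(float); K=c["intrinsics"]
    d=c["range_z"][px[:,1].round().astype(int),px[:,0].round().astype(int)]
    X=np.c_[(px[:,0]-K[0,2])/K[0,0]*d,(px[:,1]-K[1,2])/K[1,1]*d,d]
    return (X-c["t"])@c["R"]
def cloud(c):
    v,u=np.mgrid[0:480,0:640]; P=world(c,np.c_[u.ravel(),v.ravel()]).reshape(480,640,3)
    P[c["range_z"]<=0]=np.nan; return P
def onplane(c,px,n,p0):
    px=np.atleast_2d(px).astype(float);K=c["intrinsics"]
    r=np.c_[(px[:,0]-K[0,2])/K[0,0],(px[:,1]-K[1,2])/K[1,1],np.ones(len(px))]@c["R"]
    o=-c["R"].T@c["t"]; s=((p0-o)@n)/(r@n); return o+r*s[:,None]
def proj(c,X):
    q=np.atleast_2d(X)@c["R"].T+c["t"]; q=q@c["intrinsics"].T; return q[:,:2]/q[:,2:]
E
python3 - <<'E'
from h import *
for n,(a,b,w,h) in {"side":(200,160,240,190),"top":(190,190,260,110)}.items():
    c=load(n+"0.npz"); s=3.2 if n=="side" else 3
    cv2.imwrite(f"pics/{n}0c.png",cv2.resize(c["image"][b:b+h,a:a+w],None,fx=s,fy=s,interpolation=cv2.INTER_CUBIC))
c=load("top0.npz");P=cloud(c)
for px in [(240,200),(325,230),(352,255),(280,225),(280,275),(232,262),(378,255),(403,255)]:
    print(px,P[px[1],px[0]].round(4))
c=load("side0.npz");P=cloud(c)
for px in [(300,340),(360,310),(284,240),(322,285),(352,242),(370,214),(385,200)]:
    print(px,P[px[1],px[0]].round(4))
E
```

```text
(240, 200) [0.6738 0.2293 0.    ]
(325, 230) [ 0.5928 -0.0236 -0.0019]
(352, 255) [ 0.5206 -0.1032  0.026 ]
(280, 225) [0.5903 0.0983 0.1397]
(280, 275) [0.4568 0.098  0.078 ]
(232, 262) [0.4884 0.2302 0.0943]
(378, 255) [ 0.5211 -0.1741  0.0634]
(403, 255) [ 0.5236 -0.2453  0.0561]
(300, 340) [ 4.095e-01  2.310e-01 -1.000e-04]
(360, 310) [ 0.3555  0.0663 -0.0012]
(284, 240) [0.5811 0.1043 0.1302]
(322, 285) [0.445  0.112  0.0733]
(352, 242) [ 0.5065 -0.0806  0.0157]
(370, 214) [ 0.5134 -0.1645  0.059 ]
(385, 200) [ 0.5157 -0.2369  0.0587]
```

View pics/side0c.png

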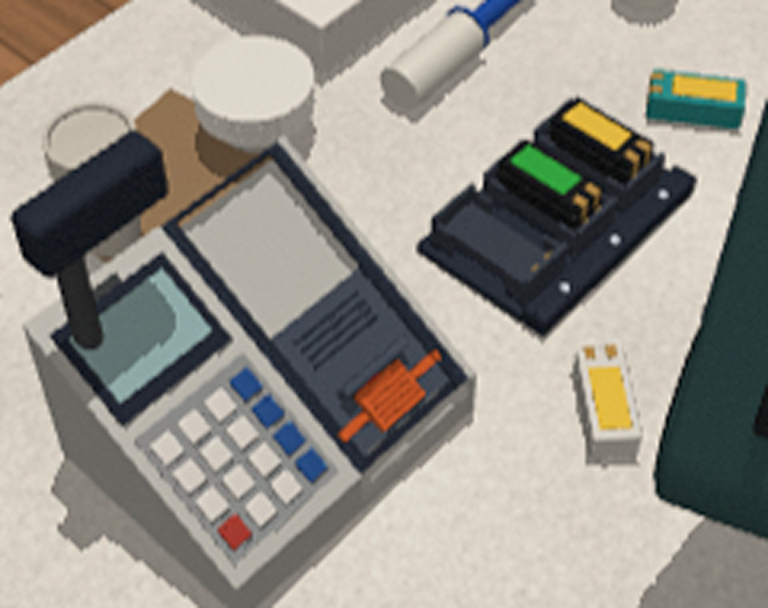

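View pics/top0c.png

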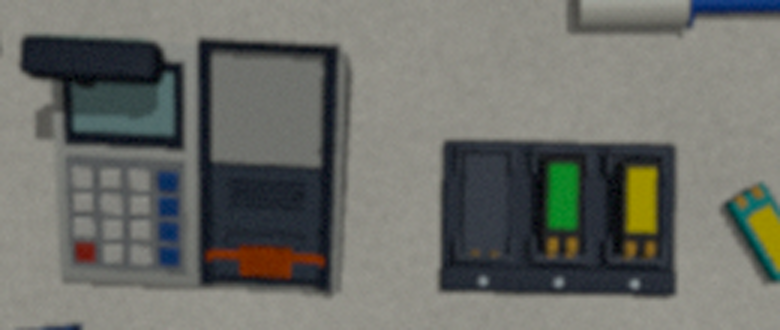

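```bash
python3 - <<'E'
from h import *
from scipy.optimize import least_squares
for n in ["side","top"]:
    c=load(n+"0.npz");P=cloud(c)
    # terminal plane
    box=(P[...,0]>.38)&(P[...,0]<.68)&(P[...,1]>.03)&(P[...,1]<.31)
    dk=box&(P[...,2]>.055)&(P[...,2]<.19)
    Q=P[dk]
    # RANSAC-ish: fit with robust loss  z = a + b x + c y
    r=least_squares(lambda p:Q[:,2]-(p[0]+p[1]*Q[:,0]+p[2]*Q[:,1]),[-.2,.577,0],loss="soft_l1",f_scale=.0015)
    a,b,cc=r.x; res=(Q[:,2]-(a+b*Q[:,0]+cc*Q[:,1]))
    print(n,"plane",r.x.round(4),"slope",np.degrees(np.arctan(np.hypot(b,cc))).round(2),"yaw",np.degrees(np.arctan2(cc,b)).round(2),np.median(abs(res)))
    R=P[box]; rr=R[:,2]-(a+b*R[:,0]+cc*R[:,1]); D=R[(abs(rr)<.006)&(R[:,2]>.05)]
    rect=cv2.minAreaRect((D[:,:2]*1000).astype(np.float32)); print(" deckrect",rect)
    print(" pct x",np.percentile(D[:,0],[.5,99.5]),"y",np.percentile(D[:,1],[.5,99.5]))
    # tab
    hsv=cv2.cvtColor(c["image"],cv2.COLOR_BGR2HSV)
    m=(hsv[...,0]<14)&(hsv[...,1]>170)&(hsv[...,2]>80)&box&(P[...,2]>.05)
    v,u=np.nonzero(m); print(" tab n",len(u),"px",u.mean(),v.mean(),P[m].mean(0).round(4),P[m].min(0).round(4),P[m].max(0).round(4))
    # charger
    cb=(P[...,0]>.40)&(P[...,0]<.66)&(P[...,1]>-.33)&(P[...,1]<-.03)
    for lo,hi,y0,y1 in [(.052,.066,-.21,-.13),(.052,.066,-.28,-.21),(.008,.05,-.33,0)]:
        m=cb&(P[...,2]>lo)&(P[...,2]<hi)&(P[...,1]>y0)&(P[...,1]<y1)
        T=P[m]; print(" ch",len(T),np.median(T,0).round(4),cv2.minAreaRect((T[:,:2]*1000).astype(np.float32)), np.percentile(T[:,2],[5,50,95]).round(4))
E
```

```text
side plane [-0.182   0.5479  0.0308] slope 28.76 yaw 3.22 0.004347781679705953
 deckrect ((531.55908203125, 164.5236358642578), (263.8804016113281, 216.3181610107422), 88.6893081665039)
 pct x [0.42615742 0.63737485] y [0.03700134 0.29534397]
 tab n 384 px 315.2135416666667 288.5 [0.4514 0.1284 0.0711] [0.4349 0.0507 0.0539] [0.4679 0.2812 0.084 ]
 ch 353 [ 0.5093 -0.1682  0.0578] ((511.72125244140625, -169.24459838867188), (91.69204711914062, 44.41277313232422), 2.9525609016418457) [0.0535 0.0578 0.0611]
 ch 331 [ 0.5077 -0.2417  0.0575] ((510.1007995605469, -243.70791625976562), (44.779232025146484, 92.459228515625), 89.61337280273438) [0.0538 0.0575 0.061 ]
 ch 2602 [ 0.4774 -0.142   0.0244] ((498.2549743652344, -192.85084533691406), (147.56768798828125, 273.3811340332031), 0.1539650857448578) [0.0103 0.0244 0.0435]
top plane [-0.1772  0.5359  0.0422] slope 28.26 yaw 4.5 0.005071333200164702
 deckrect ((535.3856201171875, 162.5948944091797), (261.1217956542969, 217.9814453125), 89.20995330810547)
 pct x [0.42821664 0.64145076] y [0.03509172 0.29117136]
 tab n 243 px 272.5884773662551 276.0246913580247 [0.4533 0.1189 0.0727] [0.4377 0.0509 0.0575] [0.465  0.2759 0.0972]
 ch 430 [ 0.5132 -0.173   0.0591] ((514.5018310546875, -172.2965545654297), (87.99034118652344, 39.902748107910156), 0.975403368473053) [0.0538 0.0591 0.0649]
 ch 426 [ 0.5122 -0.2465  0.0591] ((512.7252197265625, -245.72137451171875), (90.54965209960938, 39.938114166259766), 0.4185168147087097) [0.0536 0.0591 0.0639]
 ch 3084 [ 0.4945 -0.1478  0.0217] ((530.0963134765625, -180.34706115722656), (258.9774475097656, 298.4082336425781), 0.05107216164469719) [0.009  0.0217 0.0425]
```

```bash
python3 - <<'E'
from h import *
def crop(n,a,b,w,h,s,out):
    c=load(n+"0.npz"); im=cv2.resize(c["image"][b:b+h,a:a+w],None,fx=s,fy=s,interpolation=cv2.INTER_CUBIC)
    im=cv2.convertScaleAbs(im,alpha=1.4,beta=15)
    for i in range(0,w,10): cv2.line(im,(i*s,0),(i*s,4),(0,0,255),1); cv2.putText(im,str(a+i),(i*s,14),0,.33,(0,0,255),1)
    for i in range(0,h,10): cv2.line(im,(0,i*s),(4,i*s),(0,0,255),1); cv2.putText(im,str(b+i),(5,i*s+4),0,.33,(0,0,255),1)
    cv2.imwrite(out,im)
crop("side",250,200,110,120,5,"pics/s_term.png")
crop("top",200,195,120,100,6,"pics/t_term.png")
E
```

```text
(no output)
```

View pics/s_term.png

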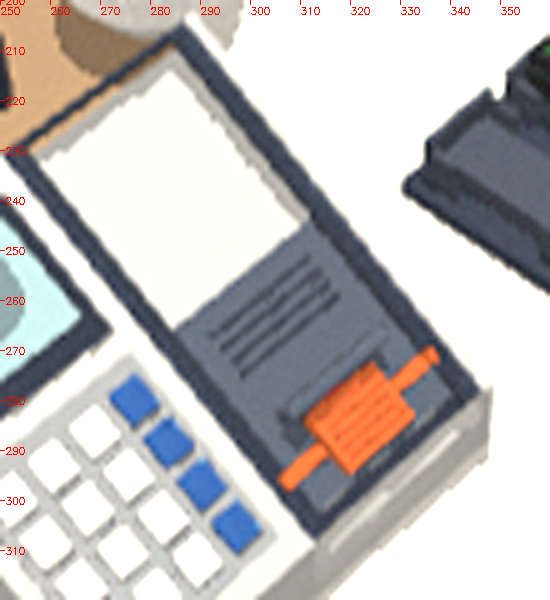

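View pics/t_term.png

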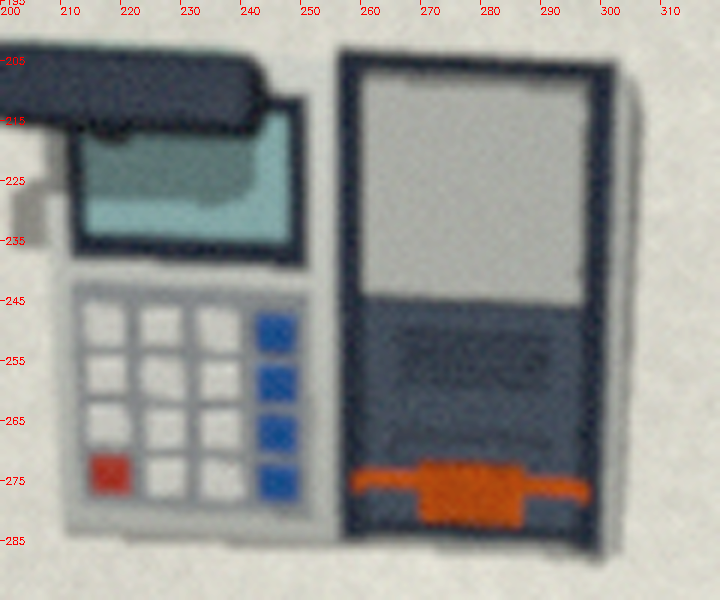

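```bash
cat > fit.py <<'E'
from h import *
from scipy.optimize import least_squares
from scipy.spatial.transform import Rotation as Ro
def Rw(yaw): return (Ro.from_euler("z",yaw)*Ro.from_euler("y",-np.pi/6)).as_matrix()
E
python3 - <<'E'
from fit import *
S=load("side0.npz");T=load("top0.npz")
# frame corners TL,TR,BR,BL then tab TL,TR,BR,BL
s=np.array([(251,231),(285,205),(346,279),(313,307),(311,284),(325,272.5),(333,283),(320,294)],float)
t=np.array([(256.8,203),(301,205.7),(299.5,287),(256.5,285),(269.5,272.3),(286.5,272.3),(287,282.3),(269.5,282.3)],float)
def model(p):
    x,y,z,yaw,l1,l2,w=p[:7]
    L=np.array([(l2,w,.051),(l2,-w,.051),(l1,-w,.051),(l1,w,.051),(-.018,.024,.053),(-.018,-.024,.053),(-.054,-.024,.053),(-.054,.024,.053)])
    return L@Rw(yaw).T+[x,y,z]
p0=[.48,.1,.05,0,-.06,.17,.06]
def run(cams):
    def f(p):
        X=model(p); r=[]
        for c,q in cams: r.append((proj(c,X)-q).ravel())
        return np.concatenate(r)
    o=least_squares(f,p0); return o
for nm,cams in dict(both=[(S,s),(T,t)],side=[(S,s)],top=[(T,t)]).items():
    o=run(cams); print(nm,o.x.round(4),"yawdeg",np.degrees(o.x[3]).round(2)); print(o.fun.reshape(-1,2).round(1).tolist())
E
```

```text
both [ 0.5088  0.1027  0.0366 -0.0169 -0.0659  0.1797  0.0592] yawdeg -0.97
[[-1.1, -1.0], [-0.2, -0.6], [-0.6, -0.2], [0.3, 0.8], [0.2, -0.2], [-0.5, -0.2], [0.5, 0.3], [0.4, 1.1], [-0.3, 1.5], [0.4, 0.9], [-0.4, -0.2], [0.8, -0.2], [0.2, -1.3], [0.4, -0.5], [-0.3, 0.7], [0.2, -0.2]]
side [ 0.5231  0.0874  0.0068 -0.017  -0.0671  0.1829  0.0606] yawdeg -0.98
[[-0.2, -0.3], [0.4, 0.2], [-0.7, -0.3], [0.4, 0.6], [0.4, -0.5], [-0.7, -0.2], [0.0, 0.1], [0.3, 0.4]]
top [ 0.5079  0.1064 -0.0081 -0.0177 -0.0661  0.1903  0.0612] yawdeg -1.01
[[-0.5, 0.3], [0.4, -0.3], [-0.4, 0.0], [0.6, -0.0], [0.3, -0.8], [0.0, -0.0], [-0.7, 0.8], [0.3, 0.0]]
```

```bash
python3 - <<'E'
from fit import *
S=load("side0.npz");T=load("top0.npz")
s=np.array([(251,231),(285,205),(346,279),(313,307),(311,284),(325,272.5),(333,283),(320,294)],float)
t=np.array([(256.8,203),(301,205.7),(299.5,287),(256.5,285),(269.5,272.3),(286.5,272.3),(287,282.3),(269.5,282.3)],float)
def model(p):
    x,y,yaw,w,l1=p; z=.055-l1*.5-.051*.866; l2=l1+.2448
    L=np.array([(l2,w,.051),(l2,-w,.051),(l1,-w,.051),(l1,w,.051),(-.018,.024,.053),(-.018,-.024,.053),(-.054,-.024,.053),(-.054,.024,.053)])
    return L@Rw(yaw).T+[x,y,z]
for nm,cams in dict(both=[(S,s),(T,t)],side=[(S,s)],top=[(T,t)]).items():
    f=lambda p:np.concatenate([(proj(c,model(p))-q).ravel() for c,q in cams])
    o=least_squares(f,[.5,.1,0,.06,-.066],loss="soft_l1"); p=o.x;print(nm,p.round(4),"z",.055-p[4]*.5-.0442); print(f(p).reshape(-1,2).round(1).tolist())
for n,c in (("side",S),("top",T)):
    P=cloud(c);hsv=cv2.cvtColor(c["image"],cv2.COLOR_BGR2HSV)
    m=(hsv[...,0]<14)&(hsv[...,1]>170)&(hsv[...,2]>80)&(abs(P[...,1]-.105)<.06)&(P[...,2]>.05)&(P[...,0]>.4)&(P[...,0]<.5)
    Q=P[m];print(n,len(Q),Q.mean(0).round(4),Q[:,1].min(),Q[:,1].max())
    # deck points light grey cover slide
    g=(abs(P[...,1]-.105)<.03)&(P[...,0]>.5)&(P[...,0]<.63)&(P[...,2]>.08)&(P[...,2]<.2)
    Q=P[g];A=np.c_[np.ones(len(Q)),Q[:,:2]];k=np.linalg.lstsq(A,Q[:,2],rcond=None)[0];print(k.round(4),np.degrees(np.arctan(k[1])))
E
```

```text
both [ 0.507   0.1037 -0.0211  0.0589 -0.0648] z 0.04318734445052695
[[-1.1, -2.5], [-0.1, -2.0], [-0.6, -1.2], [0.1, -0.3], [0.3, -1.1], [-0.3, -1.1], [0.7, -0.4], [0.5, 0.3], [-0.6, 1.6], [-0.0, 1.2], [-1.0, 0.2], [0.2, 0.0], [-0.5, -0.8], [-0.2, 0.1], [-0.9, 1.3], [-0.5, 0.4]]
side [ 0.5057  0.1064 -0.0174  0.0585 -0.0679] z 0.04475976390318666
[[-0.8, -1.0], [-0.0, -0.5], [-0.2, 0.3], [0.8, 1.2], [0.0, -0.5], [-0.6, -0.6], [0.5, 0.1], [0.3, 0.9]]
top [ 0.5078  0.1026 -0.0172  0.0593 -0.0633] z 0.04243142478654115
[[-0.5, 0.9], [0.4, 0.3], [-0.4, -0.6], [0.6, -0.6], [0.0, -1.0], [0.3, -0.2], [-0.4, 1.0], [0.0, 0.2]]
side 336 [0.4514 0.1076 0.0704] 0.05066895256381656 0.16056425985326467
[-0.133   0.4524 -0.0051] 24.344002412530457
top 222 [0.4531 0.1046 0.0722] 0.05094794787434902 0.15706239131241284
[-0.1308  0.4522 -0.0209] 24.330213713876525
```

```bash
python3 - <<'E'
from fit import *
for n,(a,b,w,h) in {"side":(325,185,100,80),"top":(330,230,92,64)}.items():
    c=load(n+"0.npz"); s=7
    im=cv2.resize(c["image"][b:b+h,a:a+w],None,fx=s,fy=s,interpolation=cv2.INTER_CUBIC); im=cv2.convertScaleAbs(im,alpha=1.8,beta=20)
    for i in range(0,w,10): cv2.putText(im,str(a+i),(i*s,10),0,.33,(0,0,255),1); cv2.line(im,(i*s,0),(i*s,4),(0,0,255),1)
    for i in range(0,h,10): cv2.putText(im,str(b+i),(5,i*s+4),0,.33,(0,0,255),1)
    cv2.imwrite(f"pics/{n}_ch.png",im)
E
```

```text
(no output)
```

View pics/side_ch.png

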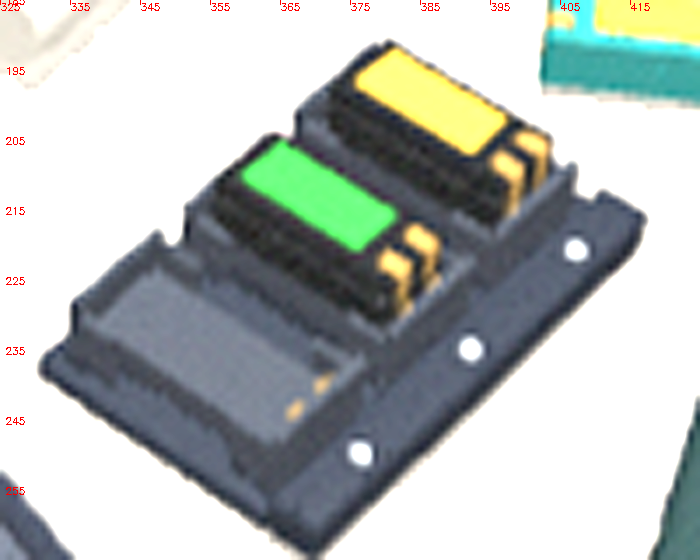

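View pics/top_ch.png

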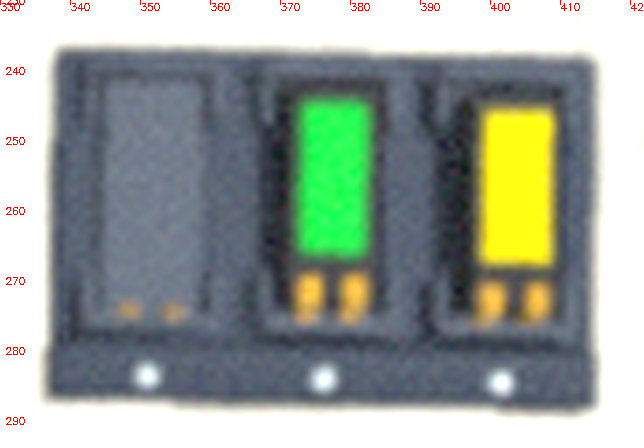

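```bash
python3 - <<'E'
from fit import *
e=np.array([0,0,1.])
for n,led,hs in (("side",[(376.6,249.7),(392.1,234.9),(407.1,220.7)],None),("top",[(351.1,283.7),(376.3,284.2),(401.6,284.7)],None)):
    c=load(n+"0.npz"); P=cloud(c)
    print(n,"led depth",world(c,led).round(4).tolist())
    L=onplane(c,led,e,np.array([0,0,.02])); d=L[0]-L[2]; print(" led20",L.round(4).tolist(),"len",np.linalg.norm(d),"yaw",np.degrees(np.arctan2(-d[0],d[1])))
    hsv=cv2.cvtColor(c["image"],cv2.COLOR_BGR2HSV)
    C=[]
    for nm,lo,hi,u0,u1 in (("g",45,75,360,390),("y",20,34,370,415)):
        m=(hsv[...,0]>lo)&(hsv[...,0]<hi)&(hsv[...,1]>150)&(hsv[...,2]>90); mm=np.zeros_like(m); mm[185:275,u0:u1]=m[185:275,u0:u1]
        k,lab,st,ce=cv2.connectedComponentsWithStats(mm.astype(np.uint8)); i=1+np.argmax(st[1:,4])
        X=onplane(c,ce[i],e,np.array([0,0,.058]))[0]
        v,u=np.nonzero(lab==i);B=onplane(c,np.c_[u,v],e,np.array([0,0,.058]))[:,:2]; w,V=np.linalg.eigh(np.cov((B-B.mean(0)).T)); ax=V[:,1]*np.sign(V[0,1])
        C.append(X);print(" ",nm,st[i],X.round(4),"bar yaw",np.degrees(np.arctan2(ax[1],ax[0])).round(2))
    d=C[0]-C[1];print(" yaw gy",np.degrees(np.arctan2(-d[0],d[1])),np.linalg.norm(d))
E
```

```text
side led depth [[0.4351, -0.1, 0.0234], [0.4352, -0.1703, 0.0247], [0.4365, -0.2442, 0.0223]]
 led20 [[0.4366, -0.1024, 0.02], [0.4372, -0.1738, 0.02], [0.4375, -0.2461, 0.02]] len 0.14369617521253547 yaw 0.36008458229784346
  g [360 205  21  16 158] [ 0.5171 -0.1701  0.058 ] bar yaw -0.46
  y [376 192  21  15 152] [ 0.5167 -0.2432  0.058 ] bar yaw -0.95
 yaw gy -0.2833636677461048 0.07314867858568662
top led depth [[0.4383, -0.1025, 0.0294], [0.4391, -0.1749, 0.0258], [0.4399, -0.2467, 0.0296]]
 led20 [[0.4383, -0.103, 0.02], [0.439, -0.1755, 0.02], [0.4398, -0.2481, 0.02]] len 0.14507701607708426 yaw 0.605232504126402
  g [373 245  10  21 196] [ 0.5217 -0.1725  0.058 ] bar yaw -1.02
  y [399 246  10  22 219] [ 0.5195 -0.2465  0.058 ] bar yaw 1.3
 yaw gy -1.72977756399354 0.0741281922025944
```

```bash
python3 - <<'E'
from fit import *
e=np.array([0,0,1.])
S=load("side0.npz");T=load("top0.npz")
print("contacts side",onplane(S,[(367,243.3),(371,239.8)],e,e*.04).round(4).tolist())
print("contacts top",onplane(T,[(348.3,274),(355,274)],e,e*.04).round(4).tolist())
print("walls top",onplane(T,[(350,241.7),(350,275.8)],e,e*.042).round(4).tolist())
PT=cloud(T);PS=cloud(S)
# heights profile along x in empty bay (top)
for u in (350,353): print([tuple(PT[v,u,[0,2]].round(3)) for v in range(234,290,1)])
print("base corners top z.012", onplane(T,[(337.5,237),(414.5,239),(415,288.5),(336.5,287)],e,e*.012).round(4).tolist())
print("base corners side", onplane(S,[(331,237),(417,215.5),(369.5,264)],e,e*.012).round(4).tolist())
E
```

```text
contacts side [[0.4613, -0.0887, 0.04], [0.461, -0.1058, 0.04]]
contacts top [[0.4656, -0.0933, 0.04], [0.4662, -0.1123, 0.04]]
walls top [[0.5577, -0.0956, 0.042], [0.4607, -0.0982, 0.042]]
[(np.float64(0.583), np.float64(0.003)), (np.float64(0.58), np.float64(0.005)), (np.float64(0.577), np.float64(0.002)), (np.float64(0.573), np.float64(0.011)), (np.float64(0.571), np.float64(0.008)), (np.float64(0.565), np.float64(0.041)), (np.float64(0.562), np.float64(0.042)), (np.float64(0.561), np.float64(0.02)), (np.float64(0.558), np.float64(0.027)), (np.float64(0.555), np.float64(0.029)), (np.float64(0.553), np.float64(0.019)), (np.float64(0.549), np.float64(0.022)), (np.float64(0.546), np.float64(0.029)), (np.float64(0.543), np.float64(0.029)), (np.float64(0.54), np.float64(0.028)), (np.float64(0.538), np.float64(0.023)), (np.float64(0.535), np.float64(0.031)), (np.float64(0.532), np.float64(0.023)), (np.float64(0.529), np.float64(0.022)), (np.float64(0.526), np.float64(0.023)), (np.float64(0.523), np.float64(0.023)), (np.float64(0.52), np.float64(0.029)), (np.float64(0.518), np.float64(0
[... 3074 characters left out ...]
(np.float64(0.455), np.float64(0.024)), (np.float64(0.452), np.float64(0.027)), (np.float64(0.449), np.float64(0.027)), (np.float64(0.446), np.float64(0.024)), (np.float64(0.443), np.float64(0.021)), (np.float64(0.44), np.float64(0.026)), (np.float64(0.438), np.float64(0.029)), (np.float64(0.435), np.float64(0.024)), (np.float64(0.432), np.float64(0.031)), (np.float64(0.429), np.float64(0.017)), (np.float64(0.426), np.float64(0.002)), (np.float64(0.423), np.float64(-0.0))]
base corners top z.012 [[0.5723, -0.0605, 0.012], [0.5731, -0.2842, 0.012], [0.43, -0.2881, 0.012], [0.4274, -0.0616, 0.012]]
base corners side [[0.5643, -0.0569, 0.012], [0.4314, -0.2889, 0.012], [0.4236, -0.0559, 0.012]]
```

```bash
cat > rob.py <<'E'
from fit import *
from bench import *
W=np.array([.508,.1045,.0435]); YT=-.0175; RW=Rw(YT)
def wp(x,y,z): return W+RW@np.array([x,y,z])
def quat(R): return Ro.from_matrix(R).as_quat()
def tool(z,xdir):
    z=z/np.linalg.norm(z); x=xdir-z*(xdir@z); x/=np.linalg.norm(x); return quat(np.c_[x,np.cross(z,x),z])
SG=-1
QW=tool(-RW[:,2],SG*RW[:,1])
YC=.004
def QV(yaw=YC): return tool(np.array([0,0,-1.]),SG*np.array([-np.sin(yaw),np.cos(yaw),0]))
def shot(n,f):
    c=capture(n); np.savez(f+".npz",**c); cv2.imwrite(f"pics/{f}.png",c["image"]); return c
E
python3 - <<'E'
import rob; from rob import *
print(current_joint_pos())
for SGN in (1,-1):
    rob.SG=SGN
    q=tool(-RW[:,2],SGN*RW[:,1]); qv=tool(np.array([0,0,-1.]),SGN*np.array([0,1.,0]))
    for nm,p,o in [("press",wp(-.03,0,.05),q),("open",wp(.09,0,.047),q),("well",wp(.002,0,.006),q),("wellup",wp(.002,0,.16),q),("closeup",wp(.13,0,.06),q),("bay",np.array([.5115,-.101,.02]),qv),("bayup",np.array([.5115,-.101,.2]),qv)]:
        j=inverse_kinematics(p,o); print(SGN,nm,p.round(3),None if j is None else np.round(j,2))
E
```

```text
[-1.24012433e+00  3.59441029e-01  1.51131544e+00 -9.65945368e-06
  1.27251139e+00 -1.15127256e-01]
1 press [0.457 0.105 0.072] None
1 open [0.562 0.104 0.129] [ 0.1   0.28  2.12 -0.26  0.23 -1.22]
1 well [0.507 0.105 0.05 ] None
1 wellup [0.43  0.106 0.183] [ 0.16 -0.01  2.28 -0.25  0.37 -1.18]
1 closeup [0.591 0.103 0.16 ] [ 0.09  0.25  2.03 -0.16  0.34 -1.32]
1 bay [ 0.511 -0.101  0.02 ] [-0.33  0.52  1.87 -0.    0.75 -1.9 ]
1 bayup [ 0.511 -0.101  0.2  ] [-0.33  0.27  1.71 -0.    1.17 -1.9 ]
-1 press [0.457 0.105 0.072] None
-1 open [0.562 0.104 0.129] [ 0.1   0.28  2.12 -0.26  0.23  1.92]
-1 well [0.507 0.105 0.05 ] None
-1 wellup [0.43  0.106 0.183] [ 0.16 -0.01  2.28 -0.25  0.37  1.96]
-1 closeup [0.591 0.103 0.16 ] [ 0.09  0.25  2.03 -0.16  0.34  1.82]
-1 bay [ 0.511 -0.101  0.02 ] [-0.33  0.52  1.87 -0.    0.75  1.24]
-1 bayup [ 0.511 -0.101  0.2  ] [-0.33  0.27  1.71 -0.    1.17  1.24]
```

```bash
python3 - <<'E'
from rob import *
def q(t,s=1): return tool(np.array([np.sin(t)*np.cos(YT),np.sin(t)*np.sin(YT),-np.cos(t)]),s*RW[:,1])
for t in range(30,-1,-3):
    o=q(np.radians(t)); r=[]
    for p in (wp(-.03,0,.05),wp(.0,0,.05),wp(.09,0,.047),wp(.002,0,.006),wp(.002,0,.012),wp(.01,0,.012),wp(.002,0,.05),wp(.002,0,.1)):
        j=inverse_kinematics(p,o); r.append("None" if j is None else "/".join(f"{v:.2f}" for v in j[[1,2,4]]))
    print(t,r)
E
```

```text
30 ['None', 'None', '0.28/2.12/0.23', 'None', 'None', 'None', 'None', 'None']
27 ['None', 'None', '0.28/2.07/0.33', 'None', 'None', 'None', 'None', '0.16/2.26/0.27']
24 ['None', '0.29/2.22/0.22', '0.28/2.03/0.42', 'None', 'None', 'None', '0.29/2.22/0.22', '0.16/2.22/0.35']
21 ['0.30/2.25/0.24', '0.29/2.18/0.31', '0.29/1.98/0.50', '0.40/2.17/0.22', '0.38/2.17/0.23', '0.38/2.15/0.25', '0.29/2.18/0.32', '0.16/2.18/0.44']
18 ['0.30/2.20/0.33', '0.29/2.14/0.40', '0.30/1.94/0.59', '0.40/2.12/0.31', '0.38/2.13/0.32', '0.38/2.11/0.34', '0.29/2.13/0.40', '0.17/2.13/0.52']
15 ['0.31/2.16/0.41', '0.30/2.10/0.49', '0.32/1.90/0.67', '0.40/2.08/0.40', '0.39/2.08/0.41', '0.39/2.06/0.43', '0.30/2.09/0.49', '0.19/2.09/0.60']
12 ['0.32/2.12/0.50', '0.31/2.05/0.57', '0.33/1.85/0.75', '0.41/2.04/0.49', '0.40/2.04/0.50', '0.39/2.02/0.52', '0.31/2.05/0.57', '0.20/2.05/0.68']
9 ['0.33/2.08/0.58', '0.33/2.01/0.65', '0.35/1.81/0.83', '0.42/1.99/0.57', '0.41/2.00/0.58', '0.41/1.98/0.60', '0.33/2.01/0.65', '0.22/2.01/0.75']
6 ['0.34/2.03/0.66', '0.34/1.97/0.72', '0.37/1.76/0.90', '0.43/1.95/0.65', '0.42/1.95/0.66', '0.42/1.93/0.68', '0.34/1.96/0.73', '0.24/1.97/0.83']
3 ['0.36/1.99/0.74', '0.36/1.93/0.80', '0.40/1.72/0.97', '0.45/1.91/0.73', '0.44/1.91/0.74', '0.44/1.89/0.76', '0.36/1.92/0.80', '0.27/1.93/0.90']
0 ['0.38/1.95/0.81', '0.38/1.88/0.87', '0.42/1.68/1.05', '0.47/1.86/0.81', '0.46/1.87/0.82', '0.46/1.85/0.83', '0.39/1.88/0.88', '0.29/1.89/0.96']
```

```bash
cat >> rob.py <<'E'
SG=1
def qt(deg,yaw=YT):
    t=np.radians(deg); return tool(np.array([np.sin(t)*np.cos(yaw),np.sin(t)*np.sin(yaw),-np.cos(t)]),SG*np.array([-np.sin(yaw),np.cos(yaw),0]))
QP=qt(18)
E
python3 - <<'E'
from rob import *
for t in (-6,-9,-12):
    for z in (.02,.03,.1,.2):
        for y in (-.101,-.1715):
            j=inverse_kinematics(np.array([.512,y,z]),qt(t,YC)); print(t,z,y,None if j is None else np.round(j,2))
print(current_clock())
move_gripper(0.0); print(current_clock(),current_finger_gap())
move_ptp(wp(-.03,0,.12),QP); print(current_clock(),current_position(),wp(-.03,0,.12),current_joint_pos().round(2))
servo_line(wp(-.03,0,.08)); print(current_clock(),current_force())
shot("top","t1"); shot("side","s1")
E
python3 - <<'E'
import cv2
for n,(a,b,w,h) in {"t1":(230,215,110,90),"s1":(250,200,130,120)}.items():
    im=cv2.imread(f"pics/{n}.png")[b:b+h,a:a+w]; cv2.imwrite(f"pics/{n}c.png",cv2.convertScaleAbs(cv2.resize(im,None,fx=5,fy=5,interpolation=2),alpha=1.4))
E
```

```text
-6 0.02 -0.101 [-0.3   0.56  1.78 -0.04  0.89 -1.85]
-6 0.02 -0.1715 [-0.42  0.58  1.75 -0.05  0.91 -1.96]
-6 0.03 -0.101 [-0.3   0.55  1.78 -0.04  0.92 -1.85]
-6 0.03 -0.1715 [-0.42  0.56  1.74 -0.05  0.93 -1.96]
-6 0.1 -0.101 [-0.3   0.45  1.73 -0.04  1.07 -1.86]
-6 0.1 -0.1715 [-0.42  0.47  1.69 -0.05  1.08 -1.97]
-6 0.2 -0.101 [-0.3   0.33  1.63 -0.03  1.29 -1.87]
-6 0.2 -0.1715 [-0.42  0.35  1.59 -0.04  1.3  -1.98]
-9 0.02 -0.101 [-0.29  0.59  1.74 -0.06  0.97 -1.83]
-9 0.02 -0.1715 [-0.41  0.6   1.7  -0.08  0.98 -1.94]
-9 0.03 -0.101 [-0.29  0.57  1.74 -0.06  0.99 -1.83]
-9 0.03 -0.1715 [-0.41  0.59  1.7  -0.07  1.   -1.94]
-9 0.1 -0.101 [-0.29  0.47  1.69 -0.05  1.13 -1.84]
-9 0.1 -0.1715 [-0.41  0.49  1.65 -0.07  1.15 -1.95]
-9 0.2 -0.101 [-0.29  0.36  1.59 -0.05  1.35 -1.85]
-9 0.2 -0.1715 [-0.41  0.38  1.55 -0.06  1.36 -1.96]
-12 0.02 -0.101 [-0.28  0.61  1.7  -0.07  1.04 -1.82]
-12 0.02 -0.1715 [-0.39  0.63  1.66 -0.09  1.05 -1.91]
-12 0.03 -0.101 [-0.28  0.6   1.69 -0.07  1.06 -1.82]
-12 0.03 -0.1715 [-0.39  0.61  1.66 -0.09  1.07 -1.92]
-12 0.1 -0.101 [-0.28  0.5   1.65 -0.06  1.2  -1.83]
-12 0.1 -0.1715 [-0.39  0.52  1.61 -0.09  1.21 -1.93]
-12 0.2 -0.101 [-0.28  0.39  1.55 -0.06  1.41 -1.84]
-12 0.2 -0.1715 [-0.39  0.41  1.51 -0.08  1.41 -1.95]
0.1
1.4417 0.0007289114848446831
3.8333 [0.42280855 0.10562798 0.1326543 ] [0.4220324  0.10600459 0.13242305] [ 0.13  0.12  2.2  -0.09  0.51 -1.35]
4.25 [ 0.3131395   0.78527241 -0.03527136]
```

View pics/t1c.png

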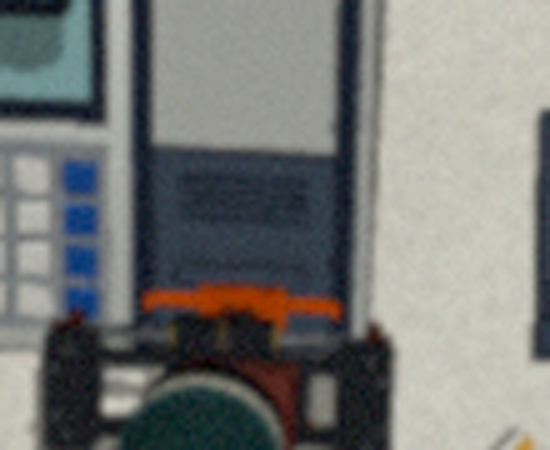

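View pics/s1c.png

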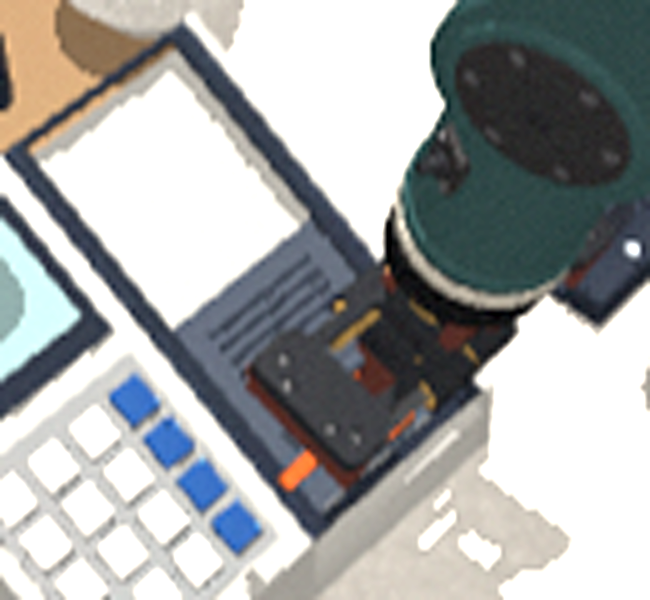

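```bash
python3 - <<'E'
from fit import *
from rob import wp,current_position,current_orientation,W,RW
T=load("t1.npz");S=load("s1.npz");p=np.array(current_position());R=Ro.from_quat(current_orientation()).as_matrix();print(p,R.round(3).tolist())
for h in (0,.05,.08,.1): print(h,proj(T,p-R[:,2]*h).round(1),proj(S,p-R[:,2]*h).round(1))
P=cloud(T)
for px in [(245,280),(304,282),(270,283),(280,283),(275,282),(240,300),(307,300),(242,290),(306,290)]: print(px,P[px[1],px[0]].round(4))
m=(P[...,0]>.33)&(P[...,0]<.45)&(P[...,2]>.13)&(P[...,2]<.2)
for v in range(278,306,3):
    u=np.nonzero(m[v])[0]
    if len(u): print(v,u.min(),u.max(),(u.min()+u.max())/2,P[v,u.min()].round(3),P[v,u.max()].round(3))
E
```

```text
[0.44177702 0.10545557 0.09810331] [[0.018, 0.951, 0.309], [1.0, -0.017, -0.006], [-0.0, 0.309, -0.951]]
0 [[276.6 280.4]] [[324.8 278.4]]
0.05 [[274.8 286.2]] [[329.7 270.5]]
0.08 [[273.8 290. ]] [[332.8 265.5]]
0.1 [[273.  292.5]] [[334.9 262. ]]
(245, 280) [0.4408 0.1766 0.2121]
(304, 282) [0.4403 0.027  0.2066]
(270, 283) [0.4351 0.1136 0.2046]
(280, 283) [0.4359 0.0881 0.2043]
(275, 282) [0.438  0.1011 0.2031]
(240, 300) [0.3898 0.1881 0.2061]
(307, 300) [0.395  0.0179 0.207 ]
(242, 290) [0.4155 0.1822 0.219 ]
(306, 290) [0.4204 0.021  0.2176]
278 15 274 144.5 [0.428 0.769 0.198] [0.448 0.105 0.19 ]
281 110 263 186.5 [0.428 0.527 0.193] [0.44  0.132 0.199]
284 271 297 284.0 [0.433 0.111 0.199] [0.435 0.045 0.199]
299 253 292 272.5 [0.393 0.156 0.196] [0.396 0.057 0.192]
```

```bash
sed -i 's/W=np.array(\[.508,.1045/W=np.array([.507,.1058/' rob.py; python3 - <<'E'
from rob import *
def wl(): return (np.array(current_position())-W)@RW
servo_line(wp(-.03,0,.072),rate=.1)
f0=current_force()
hit=servo_line(wp(-.03,0,.047),rate=.02,contact_N=1.5)
print(hit,wl().round(4),(np.array(current_force())-f0).round(2),current_clock())
z=wl()[2]
servo_line(wp(-.03,0,z-.0045),rate=.03)
print(wl().round(4),(RW.T@(np.array(current_force())-f0)).round(2),current_clock())
E
```

```text
True [-0.0303 -0.      0.0541] [0.16 0.33 2.1 ] 5.4583
[-0.0302 -0.      0.0495] [2.07 0.1  4.55] 5.775
```

```bash
python3 - <<'E'
from rob import *
def wl(): return (np.array(current_position())-W)@RW
def rep(): print(wl().round(4),(RW.T@np.array(current_force())).round(2),round(current_clock(),2))
servo_line(wp(-.030,0,.0488),rate=.03);rep()
for x in (-.026,-.022,-.018,-.014):
    servo_line(wp(x,0,.0488),rate=.04);rep()
E
```

```text
[-0.0302 -0.      0.049 ] [ 0.45 -1.06  4.87] 6.03
[-0.0267 -0.0001  0.049 ] [-1.49  0.23  6.32] 6.28
[-0.0223 -0.0001  0.0489] [-1.76 -0.15  7.36] 6.53
[-0.0182 -0.0001  0.0489] [-1.7  -1.21  8.99] 6.78
[-0.014  -0.      0.0489] [-1.17 -0.52  7.71] 7.03
```

```bash
python3 - <<'E'
from rob import *
def wl(): return (np.array(current_position())-W)@RW
def rep(): print(wl().round(4),(RW.T@np.array(current_force())).round(2),round(current_clock(),2))
servo_line(wp(.0,0,.0488),rate=.05);rep()
shot("top","t2"); shot("side","s2")
for n,(a,b,w,h) in {"t2":(230,195,110,100),"s2":(250,190,130,120)}.items():
    im=cv2.imread(f"pics/{n}.png")[b:b+h,a:a+w]; cv2.imwrite(f"pics/{n}c.png",cv2.convertScaleAbs(cv2.resize(im,None,fx=5,fy=5,interpolation=2),alpha=1.4))
E
```

```text
[ 0.0007 -0.      0.0488] [ 0.   -0.94  8.46] 7.46
```

View pics/t2c.png

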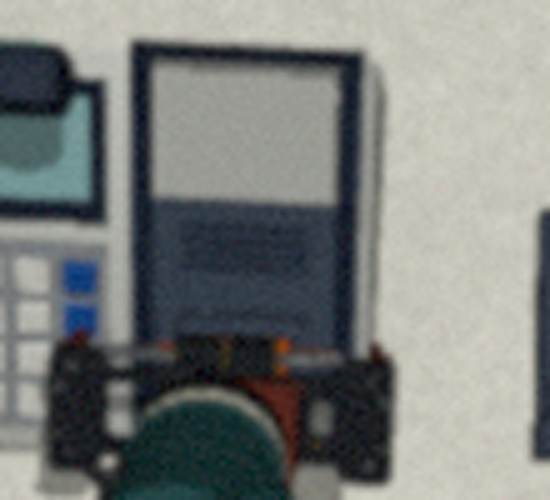

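View pics/s2c.png

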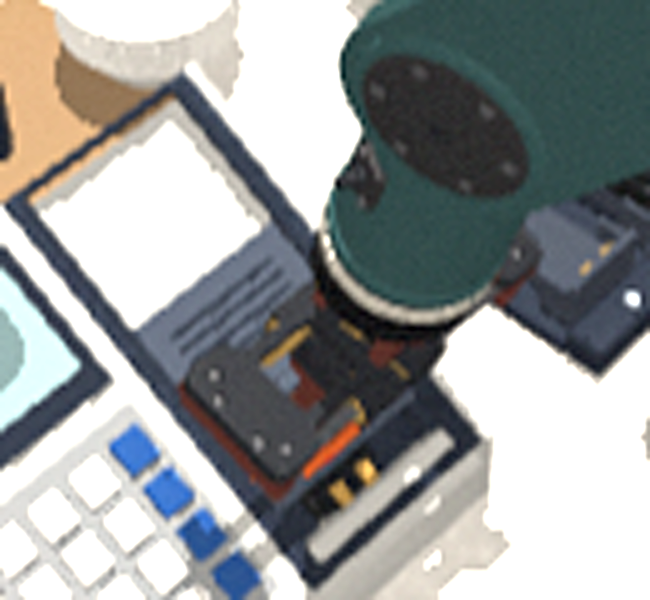

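```bash
python3 - <<'E'
from rob import *
def wl(): return (np.array(current_position())-W)@RW
def rep(): print(wl().round(4),(RW.T@np.array(current_force())).round(2),round(current_clock(),2))
servo_line(wp(.01,0,.0515),rate=.06);rep()
h=servo_line(wp(.075,0,.0515),rate=.08,contact_N=12);print(h);rep()
h=servo_line(wp(.108,0,.0515),rate=.03,contact_N=8);print(h);rep()
E
```

```text
[ 0.0111 -0.      0.0514] [ 0.39 -0.65  3.62] 7.88
False
[ 0.0759 -0.0001  0.0514] [ 0.43 -2.3   4.73] 8.85
True
[ 0.0864 -0.      0.0516] [ 0.64 -0.56  4.84] 9.45
```

```bash
python3 - <<'E'
from rob import *
def wl(): return (np.array(current_position())-W)@RW
def rep(): print(wl().round(4),(RW.T@np.array(current_force())).round(2),round(current_clock(),2))
h=servo_line(wp(.092,0,.0515),rate=.03,contact_N=12);print(h);rep()
servo_line(wl()[0]*0+wp(wl()[0],0,.12),rate=.15)
move_gripper(.064) 
move_ptp(wp(-.01,0,.17),QP);rep()
shot("top","t3"); shot("side","s3")
for n,(a,b,w,h) in {"t3":(230,195,110,100),"s3":(240,180,130,120)}.items():
    im=cv2.imread(f"pics/{n}.png")[b:b+h,a:a+w]; cv2.imwrite(f"pics/{n}c.png",cv2.convertScaleAbs(cv2.resize(im,None,fx=5,fy=5,interpolation=2),alpha=1.4))
E
```

```text
False
[ 0.0867 -0.0001  0.0517] [-7.69  0.43  5.5 ] 9.87
[-1.010e-02  1.000e-04  1.705e-01] [0.7  0.21 0.1 ] 12.07
```

View pics/t3c.png

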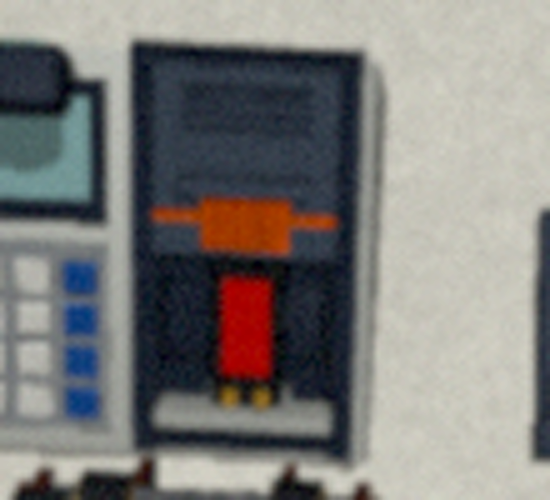

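View pics/s3c.png

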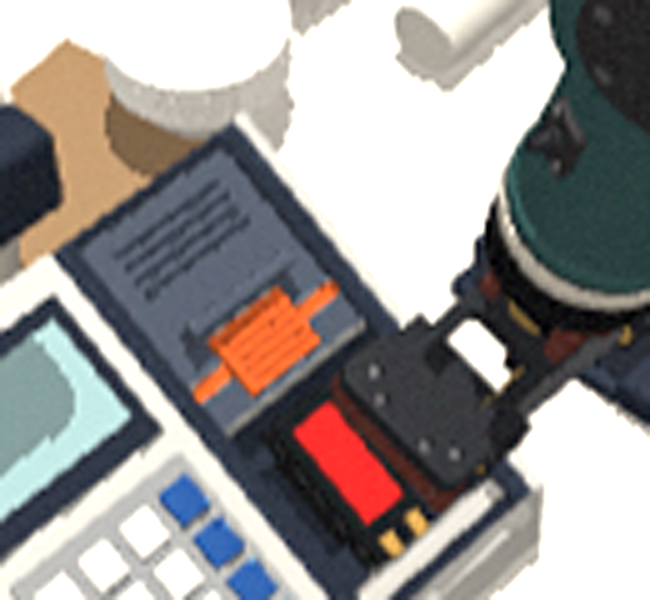

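```bash
python3 - <<'E'
from rob import *
def wl(): return (np.array(current_position())-W)@RW
def rep(): print(wl().round(4),(RW.T@np.array(current_force())).round(2),round(current_clock(),2))
move_gripper(.056)
servo_line(wp(-.004,0,.075),rate=.2);rep()
h=servo_line(wp(-.004,0,.009),rate=.08,contact_N=6);print(h);rep()
if not h:
    move_gripper(0); rep(); print(current_finger_gap())
E
```

```text
[-0.0046 -0.0001  0.0752] [ 1.64 -0.37  0.49] 13.17
False
[-0.0041  0.      0.0093] [ 0.23  1.33 -0.32] 14.14
[-0.0039 -0.      0.0093] [ 0.18 -0.87  5.85] 14.54
0.03981252114154858
```

```bash
python3 - <<'E'
from rob import *
def wl(): return (np.array(current_position())-W)@RW
for n in ("t3","s3"):
    c=load(n+".npz");hsv=cv2.cvtColor(c["image"],cv2.COLOR_BGR2HSV)
    m=((hsv[...,0]<4)|(hsv[...,0]>174))&(hsv[...,1]>170)&(hsv[...,2]>80); mm=np.zeros_like(m);mm[230:310,265:335]=m[230:310,265:335]
    k,lab,st,ce=cv2.connectedComponentsWithStats(mm.astype(np.uint8)); i=1+np.argmax(st[1:,4])
    X=onplane(c,ce[i],RW[:,2],wp(0,0,.032))[0]; print(n,st[i],((X-W)@RW).round(4))
    v,u=np.nonzero(lab==i);B=(onplane(c,np.c_[u,v],RW[:,2],wp(0,0,.032))-W)@RW; print(B.min(0).round(4),B.max(0).round(4))
    w,V=np.linalg.eigh(np.cov(B[:,:2].T));print("yaw",np.degrees(np.arctan(V[1,1]/V[0,1])))
h=servo_line(wp(-.004,0,.03),rate=.06)
print((RW.T@np.array(current_force())).round(2),current_finger_gap())
servo_line(wp(-.004,0,.13),rate=.12); print(wl(),current_clock(),current_force(),current_finger_gap())
shot("side","s4");im=cv2.imread("pics/s4.png")[130:290,230:440]; cv2.imwrite("pics/s4c.png",cv2.resize(im,None,fx=3.6,fy=3.6,interpolation=2))
E
```

```text
t3 [274 251  10  19 176] [ 0.0082 -0.003   0.032 ]
[-0.0207 -0.015   0.032 ] [0.0372 0.0105 0.032 ]
yaw -0.2867838825071869
s3 [299 260  22  25 247] [ 0.0052 -0.0008  0.032 ]
[-0.0256 -0.0157  0.032 ] [0.036  0.0131 0.032 ]
yaw -1.112711266458653
[-1.83  0.35 -4.44] 0.03959667148371659
[-4.21148787e-03 -4.88043494e-05  1.29703208e-01] 16.025 [ 0.20968842 -0.19717619 -3.46672497] 0.03958062683117938
```

View pics/s4c.png

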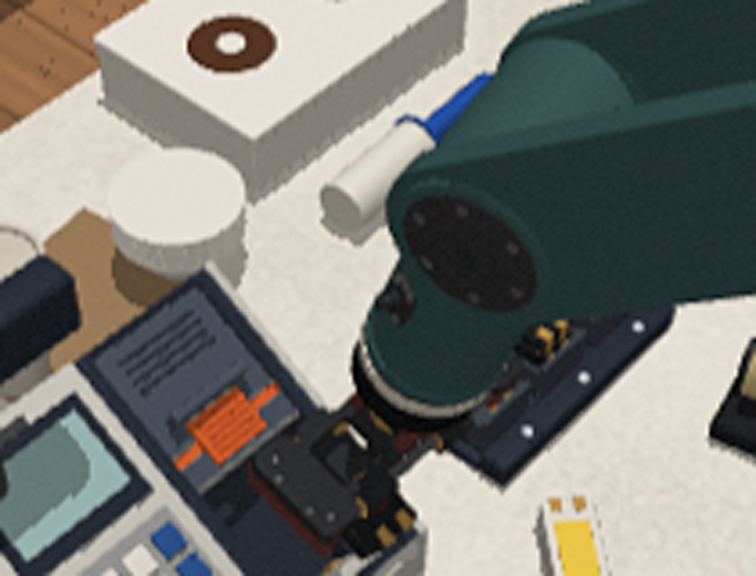

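```bash
cat >> rob.py <<'E'
def wl(): return (np.array(current_position())-W)@RW
def rep(): print(wl().round(4),"w",np.array(current_position()).round(4),"F",np.array(current_force()).round(2),"gap",round(current_finger_gap(),4),"t",round(current_clock(),2))
BAY=np.array([.5115,-.0995,.026])
QC=qt(-12,YC)
RC=Ro.from_euler("z",YC).as_matrix()
E
python3 - <<'E'
from rob import *
p=np.array(current_position())
servo_line(p+[0,-.03,.06],rate=.2); rep()
T=BAY+RC@np.array([-.004,0,.010])
move_ptp(T+[0,0,.16],QC); rep()
servo_line(T+[0,0,.04],rate=.2); rep()
shot("side","s5");im=cv2.imread("pics/s5.png")[150:280,300:460]; cv2.imwrite("pics/s5c.png",cv2.resize(im,None,fx=4.6,fy=4.6,interpolation=2))
shot("top","t5");im=cv2.imread("pics/t5.png")[210:310,310:430]; cv2.imwrite("pics/t5c.png",cv2.resize(im,None,fx=5,fy=5,interpolation=2))
E
```

```text
[ 0.0257 -0.0302  0.1808] w [0.4384 0.0768 0.2129] F [-0.03 -0.22 -4.28] gap 0.0397 t 16.56
[ 0.0781 -0.2045  0.1286] w [ 0.5068 -0.0987  0.194 ] F [-0.21  0.67 -4.21] gap 0.0397 t 17.36
[ 0.0207 -0.2047  0.0268] w [ 0.5079 -0.099   0.077 ] F [-0.09  0.22 -3.24] gap 0.0401 t 18.11
```

View pics/s5c.png

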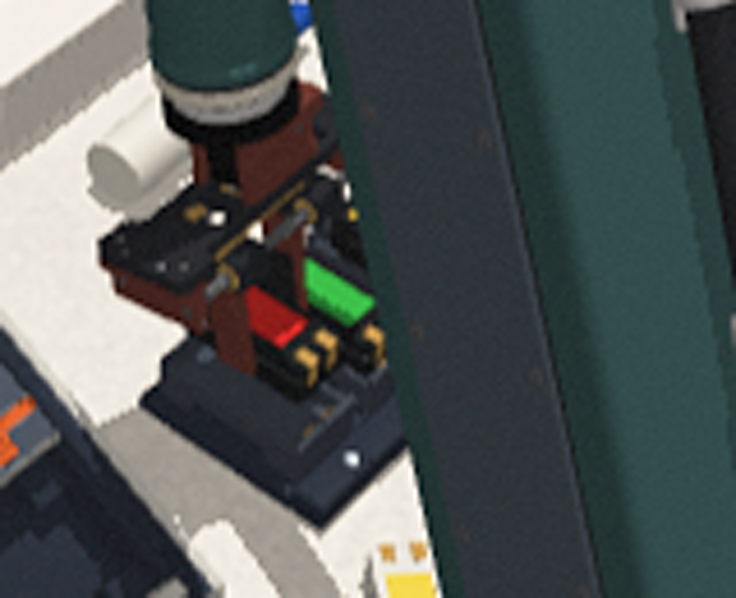

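View pics/t5c.png

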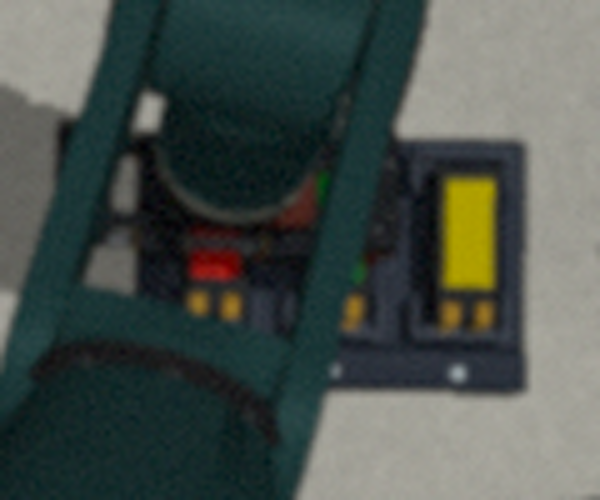

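```bash
python3 - <<'E'
from rob import *
T=load("t5.npz"); e=np.array([0,0,1.])
a=onplane(T,[(349.8,270.6),(356.2,270.6)],e,e*.099); b=onplane(T,[(374.1,272.2),(380.7,272.2),(400.2,273.2),(406.7,273)],e,e*.058)
print(a.mean(0),b[:2].mean(0),b[2:].mean(0))
S=load("s5.npz")
sa=onplane(S,[(300+305/4.6,150+350/4.6),(300+327/4.6,150+338/4.6)],e,e*.099); print(sa.mean(0), sa)
S0=load("side0.npz"); sb=onplane(S0,[(325+395/7,185+262/7),(325+424/7,185+240/7)],e,e*.058); print(sb.mean(0))
E
```

```text
[ 0.47474135 -0.10303455  0.099     ] [ 0.47298752 -0.1740311   0.058     ] [ 0.4726742 -0.2472252  0.058    ]
[ 0.47097318 -0.10114581  0.099     ] [[ 0.47278887 -0.09327182  0.099     ]
 [ 0.46915749 -0.1090198   0.099     ]]
[ 0.46975568 -0.17034329  0.058     ]
```

```bash
python3 - <<'E'
from rob import *
T=BAY+RC@np.array([-.004,0,.010])+[-.0015,0,0]
servo_line(T+[0,0,.018],rate=.1); rep()
h=servo_line(T+[0,0,-.004],rate=.03,contact_N=4); print(h,T); rep()
shot("side","s6");im=cv2.imread("pics/s6.png")[150:280,300:460]; cv2.imwrite("pics/s6c.png",cv2.resize(im,None,fx=4.6,fy=4.6,interpolation=2))
E
```

```text
[ 0.0074 -0.2053  0.008 ] w [ 0.5058 -0.0995  0.0542] F [ 0.15  0.43 -2.87] gap 0.0396 t 18.57
True [ 0.50600003 -0.099516    0.036     ]
[-0.0021 -0.2053 -0.0084] w [ 0.5058 -0.0995  0.0352] F [-0.35  0.02  3.39] gap 0.0399 t 19.18
```

View pics/s6c.png

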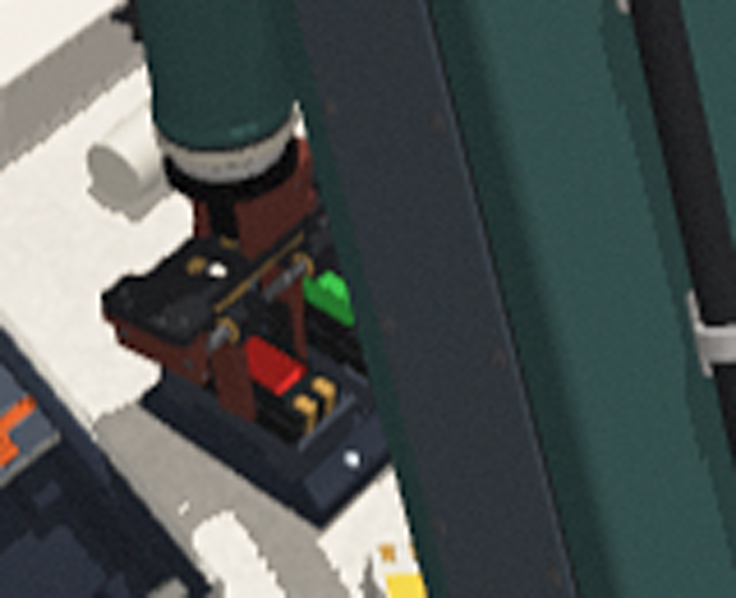

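```bash
python3 - <<'E'
from rob import *
move_gripper(.054); rep()
p=np.array(current_position())
servo_line(p+[0,0,.06],rate=.15)
servo_line(p+[0,0.0,.13],rate=.25); 
G=np.array([.513,-.1695,.026])
move_ptp(p+[-.12,-.0,.20],QC);rep()
shot("side","s7");im=cv2.imread("pics/s7.png")[150:280,300:460]; cv2.imwrite("pics/s7c.png",cv2.resize(im,None,fx=4.6,fy=4.6,interpolation=2))
shot("top","t7");im=cv2.imread("pics/t7.png")[210:310,310:430]; cv2.imwrite("pics/t7c.png",cv2.resize(im,None,fx=5,fy=5,interpolation=2))
E
```

```text
[-0.0031 -0.205  -0.0085] w [ 0.505  -0.0992  0.0346] F [0.02 0.31 0.68] gap 0.054 t 19.69
[-0.007  -0.2071  0.2237] w [ 0.3855 -0.0992  0.2337] F [ 0.17 -0.26 -0.33] gap 0.0538 t 21.29
```

View pics/s7c.png

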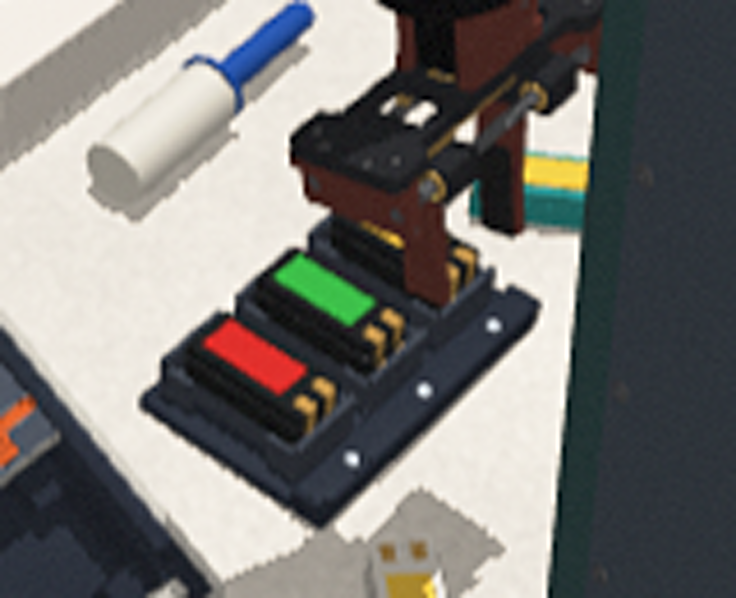

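View pics/t7c.png

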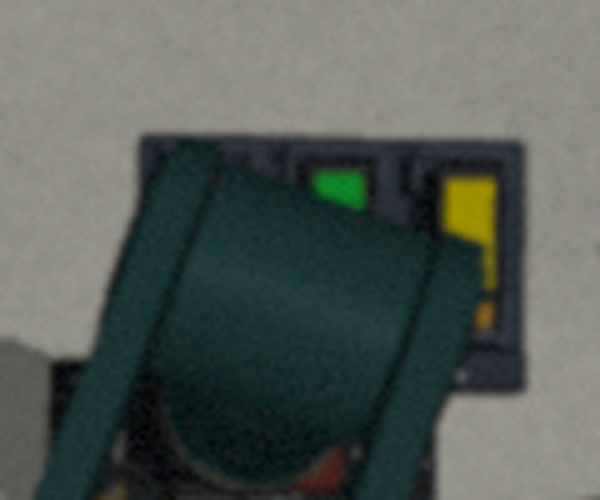

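```bash
python3 - <<'E'
from rob import *
e=np.array([0,0,1.])
S=load("s7.npz");hsv=cv2.cvtColor(S["image"],cv2.COLOR_BGR2HSV)
C={}
for nm,m in (("r",((hsv[...,0]<4)|(hsv[...,0]>174))),("g",(hsv[...,0]>45)&(hsv[...,0]<75))):
    m=m&(hsv[...,1]>150)&(hsv[...,2]>90);mm=np.zeros_like(m);mm[200:240,340:390]=m[200:240,340:390]
    k,lab,st,ce=cv2.connectedComponentsWithStats(mm.astype(np.uint8)); i=1+np.argmax(st[1:,4]); C[nm]=onplane(S,ce[i],e,e*.058)[0];print(nm,st[i],C[nm])
d=C["g"]-C["r"];print(d, np.array([.5098,-.0995])+d[:2])
E
```

```text
r [344 219  23  17 182] [ 0.51390043 -0.09898654  0.058     ]
g [360 205  21  16 162] [ 0.51715637 -0.16985253  0.058     ]
[ 0.00325594 -0.07086599  0.        ] [ 0.51305594 -0.17036599]
```

```bash
python3 - <<'E'
from rob import *
G=np.array([.513,-.170,.026]); T=G+RC@np.array([-.004,0,.0095])
move_ptp(T+[0,0,.12],QC); servo_line(T+[0,0,.04],rate=.2); rep()
h=servo_line(T,rate=.08,contact_N=5); print(h); rep()
if not h:
    move_gripper(0); rep()
    servo_line(T+[0,0,.03],rate=.08); rep()
    servo_line(T+[0,0,.16],rate=.2); rep()
    shot("side","s8");im=cv2.imread("pics/s8.png")[150:280,300:460]; cv2.imwrite("pics/s8c.png",cv2.resize(im,None,fx=4.6,fy=4.6,interpolation=2))
E
```

```text
[ 0.0224 -0.2755  0.0255] w [ 0.5089 -0.1697  0.0768] F [ 0.73 -0.74  0.06] gap 0.0541 t 22.63
False
[ 0.0015 -0.2757 -0.0106] w [ 0.5088 -0.17    0.0351] F [0.38 0.04 0.65] gap 0.054 t 23.28
[ 0.0024 -0.2759 -0.0102] w [ 0.5094 -0.1702  0.0359] F [ 1.05 -0.69  0.66] gap 0.0398 t 23.66
[ 0.0175 -0.2758  0.0159] w [ 0.5094 -0.1701  0.066 ] F [ 0.14 -0.25 -4.23] gap 0.0398 t 24.18
[ 0.0806 -0.2754  0.1276] w [ 0.5082 -0.1696  0.1943] F [-0.05  0.23 -3.45] gap 0.0396 t 24.98
```

View pics/s8c.png

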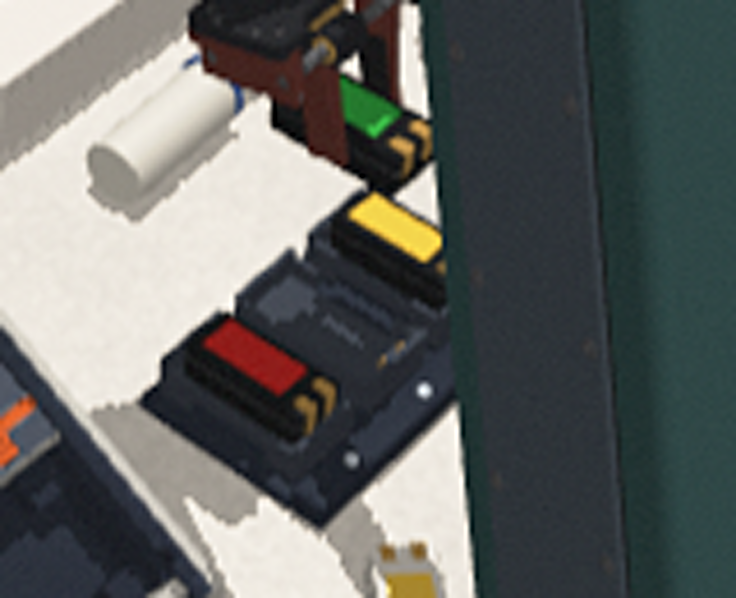

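```bash
python3 - <<'E'
from rob import *
move_ptp(np.array([.4384,.077,.213]),QP); rep()
servo_line(wp(-.003,0,.13),rate=.2); 
servo_line(wp(-.003,0,.072),rate=.12); rep()
shot("top","t9");im=cv2.imread("pics/t9.png")[195:305,220:340]; cv2.imwrite("pics/t9c.png",cv2.convertScaleAbs(cv2.resize(im,None,fx=5,fy=5,interpolation=2),alpha=1.4))
shot("side","s9");im=cv2.imread("pics/s9.png")[180:320,240:400]; cv2.imwrite("pics/s9c.png",cv2.resize(im,None,fx=4.2,fy=4.2,interpolation=2))
E
```

```text
[ 0.0269 -0.0304  0.1805] w [0.4396 0.0766 0.2133] F [ 0.68  0.54 -3.49] gap 0.0401 t 26.05
[-0.0023 -0.0003  0.0723] w [0.4688 0.1062 0.105 ] F [ 0.11  0.66 -4.09] gap 0.0395 t 27.16
```

View pics/t9c.png

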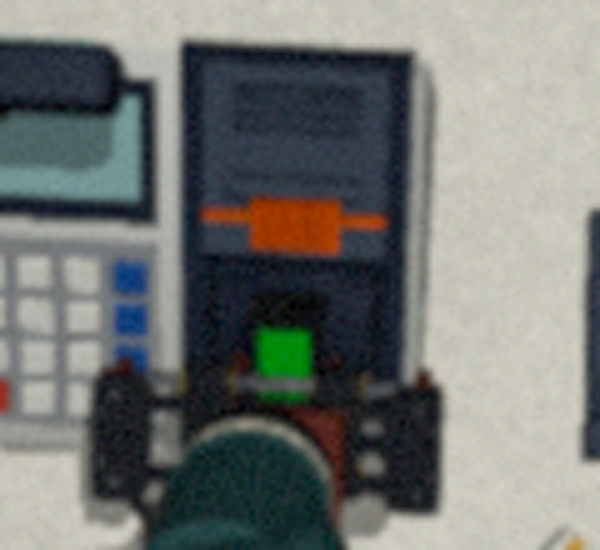

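View pics/s9c.png

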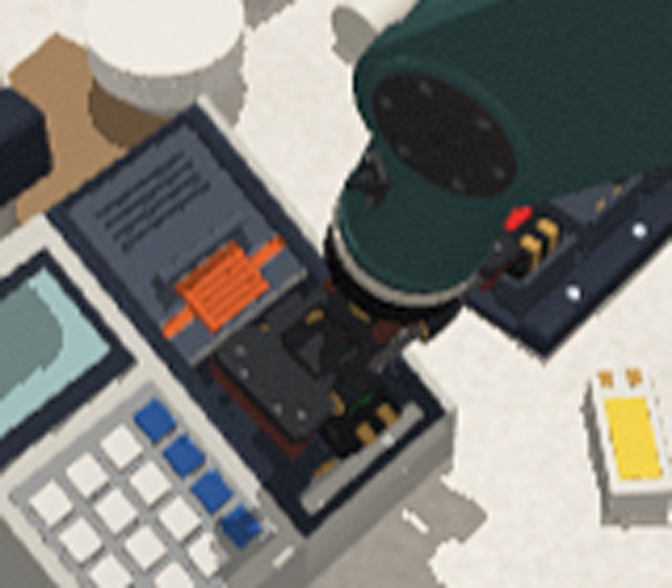

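Aligned over the well (pack green at top-crop (285,360), centred under the tab). Lowering.

```bash
python3 - <<'E'
from rob import *
h=servo_line(wp(-.003,0,.022),rate=.05,contact_N=6); print(h); rep()
if not h:
    h=servo_line(wp(-.003,0,.005),rate=.025,contact_N=4); print(h); rep()
shot("side","s10");im=cv2.imread("pics/s10.png")[180:320,240:400]; cv2.imwrite("pics/s10c.png",cv2.resize(im,None,fx=4.2,fy=4.2,interpolation=2))
E
```

```text
False
[-0.003   0.      0.0222] w [0.4934 0.1061 0.0612] F [ 0.59 -0.36 -3.77] gap 0.04 t 28.41
True
[-0.0035 -0.      0.0094] w [0.4992 0.1059 0.0499] F [-1.21 -0.37 -2.97] gap 0.04 t 28.93
```

View pics/s10c.png

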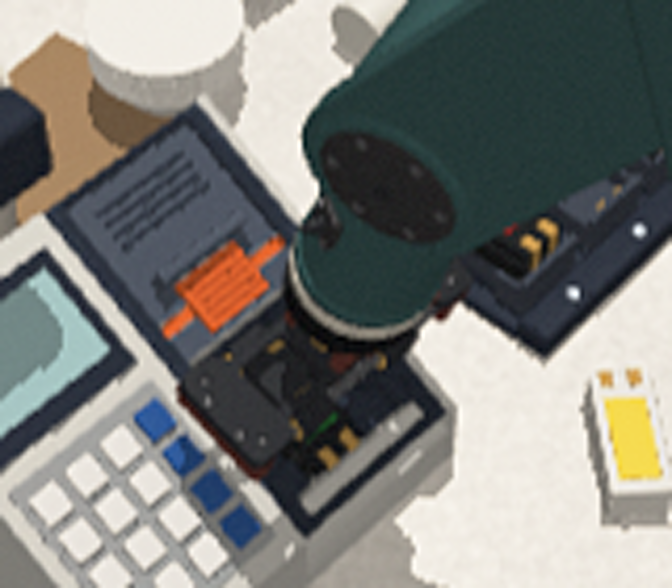

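```bash
python3 - <<'E'
from rob import *
servo_line(wp(-.003,0,.0088),rate=.02); rep()
move_gripper(.056); rep()
servo_line(wp(-.002,0,.075),rate=.1)
servo_line(wp(-.03,0,.19),rate=.25); rep()
shot("top","t11");im=cv2.imread("pics/t11.png")[195:305,220:340]; cv2.imwrite("pics/t11c.png",cv2.convertScaleAbs(cv2.resize(im,None,fx=5,fy=5,interpolation=2),alpha=1.4))
shot("side","s11");im=cv2.imread("pics/s11.png")[180:320,240:400]; cv2.imwrite("pics/s11c.png",cv2.resize(im,None,fx=4.2,fy=4.2,interpolation=2))
for n in ("t11","s11"):
    c=load(n+".npz");hsv=cv2.cvtColor(c["image"],cv2.COLOR_BGR2HSV)
    m=(hsv[...,0]>45)&(hsv[...,0]<75)&(hsv[...,1]>150)&(hsv[...,2]>60); mm=np.zeros_like(m);mm[230:310,260:335]=m[230:310,260:335]
    k,lab,st,ce=cv2.connectedComponentsWithStats(mm.astype(np.uint8)); i=1+np.argmax(st[1:,4])
    X=onplane(c,ce[i],RW[:,2],wp(0,0,.032))[0]; print(n,st[i],((X-W)@RW).round(4))
E
```

```text
[-0.0044 -0.0001  0.0093] w [0.4986 0.1058 0.0494] F [-6.31  0.02  6.6 ] gap 0.0397 t 29.23
[-0.0028  0.      0.0087] w [0.5003 0.1059 0.0497] F [-0.38 -0.34  0.05] gap 0.0557 t 29.72
[-2.940e-02  1.000e-04  1.895e-01] w [0.3868 0.108  0.193 ] F [-0.62 -0.47  0.2 ] gap 0.0562 t 31.15
t11 [274 251  10  20 193] [ 0.0074 -0.0022  0.032 ]
s11 [299 261  21  24 244] [0.0046 0.0003 0.032 ]
```

View pics/t11c.png

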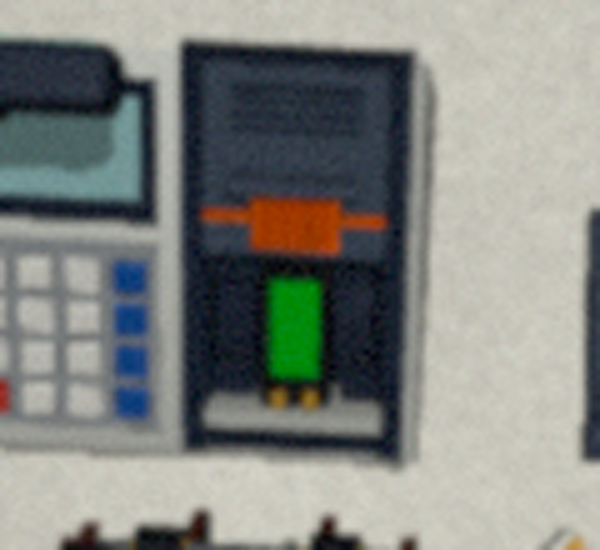

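View pics/s11c.png

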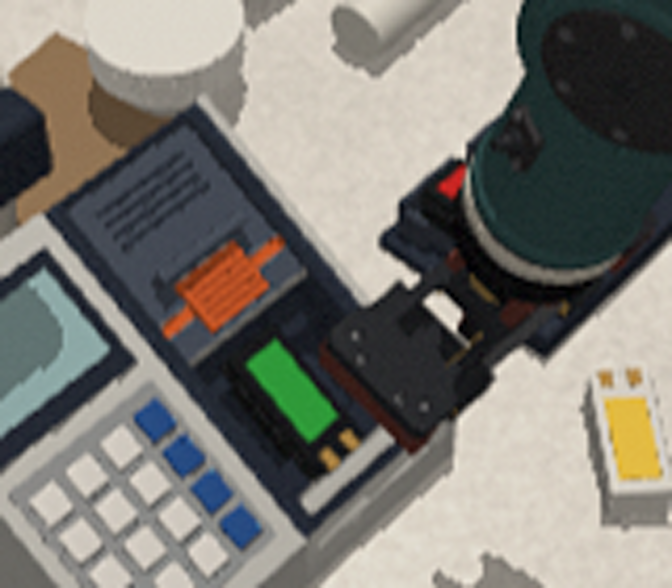

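```bash
python3 - <<'E'
from rob import *
for n in ("top0","side0"):
    P=cloud(load(n+".npz")); m=(P[...,2]>.22)&(P[...,0]>.5)&(P[...,0]<.75)&(P[...,1]>.05)&(P[...,1]<.32)
    Q=P[m]; print(n,len(Q),np.percentile(Q,[1,99],axis=0).round(3).tolist())
for t in (18,10,0): print(t,inverse_kinematics(wp(.123,0,.055),qt(t)),wp(.123,0,.055))
E
```

```text
top0 720 [[0.592, 0.177, 0.27], [0.626, 0.285, 0.316]]
side0 1305 [[0.59, 0.183, 0.225], [0.621, 0.289, 0.312]]
18 [ 0.07962939  0.29656637  1.8680721  -0.04859933  0.66475427 -1.44013063] [0.58600902 0.1044172  0.1526314 ]
10 [ 0.07011632  0.34408667  1.74914993 -0.01980518  0.87457569 -1.47180196] [0.58600902 0.1044172  0.1526314 ]
0 [ 6.03211244e-02  4.21524829e-01  1.60074015e+00 -4.44089210e-16
  1.11932767e+00 -1.49297520e+00] [0.58600902 0.1044172  0.1526314 ]
```

```bash
python3 - <<'E'
from rob import *
Q28=qt(28)
for p,q in [(wp(.123,-.012,.13),Q28),(wp(.123,-.012,.053),Q28),(wp(.09,-.012,.053),qt(24)),(wp(.06,-.008,.053),QP),(wp(.0,0,.053),QP)]:
    j=inverse_kinematics(p,q); print(None if j is None else j.round(2))
move_gripper(0.0)
move_ptp(wp(.123,-.012,.13),Q28); rep()
servo_line(wp(.123,-.012,.075),rate=.15)
h=servo_line(wp(.123,-.012,.052),rate=.03,contact_N=2); print(h);rep()
shot("top","t12");im=cv2.imread("pics/t12.png")[175:285,220:340]; cv2.imwrite("pics/t12c.png",cv2.convertScaleAbs(cv2.resize(im,None,fx=5,fy=5,interpolation=2),alpha=1.4))
shot("side","s12");im=cv2.imread("pics/s12.png")[160:300,220:380]; cv2.imwrite("pics/s12c.png",cv2.resize(im,None,fx=4.2,fy=4.2,interpolation=2))
E
```

```text
[ 0.07  0.1   2.01 -0.08  0.54 -1.42]
[ 0.06  0.26  2.02 -0.11  0.37 -1.4 ]
[ 0.07  0.27  2.04 -0.08  0.42 -1.42]
[ 0.07  0.28  2.01 -0.05  0.53 -1.44]
[ 0.11  0.29  2.14 -0.1   0.41 -1.36]
[ 0.1207 -0.0122  0.1299] w [0.5464 0.0929 0.2163] F [-0.14 -0.04 -0.96] gap 0.0005 t 32.88
False
[ 0.123 -0.012  0.052] w [0.5873 0.0924 0.15  ] F [ 0.43 -0.42 -0.2 ] gap 0.0001 t 34.32
```

View pics/t12c.png

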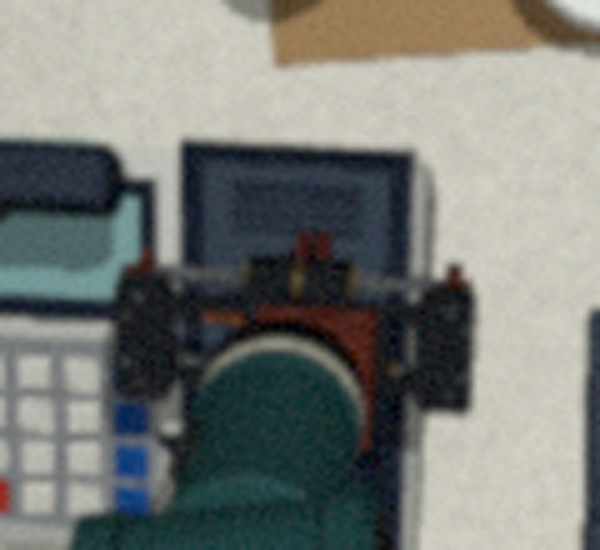

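View pics/s12c.png

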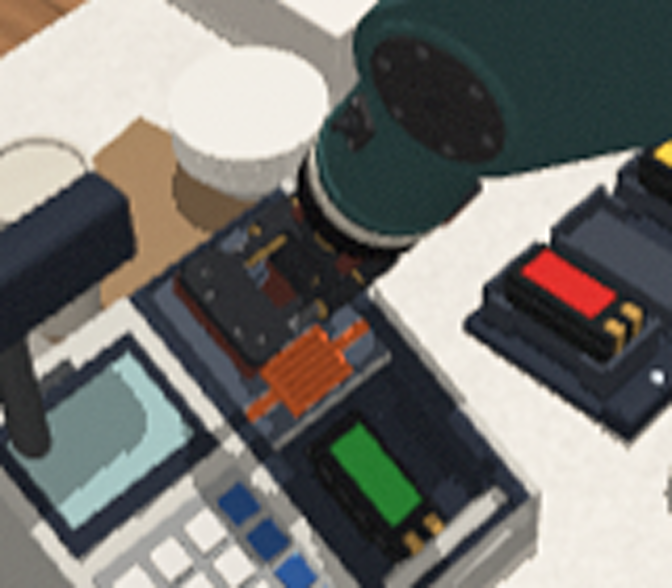

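Fingers sit behind the bar (red tips at top-crop (315,245), uphill of the orange tab). Pushing the cover down the slope.

```bash
python3 - <<'E'
from rob import *
def rp(): print(wl().round(4),(RW.T@np.array(current_force())).round(2),round(current_clock(),2))
h=servo_line(wp(.105,-.012,.054),qt(26),rate=.05,contact_N=12);print(h);rp()
h=servo_line(wp(.06,-.006,.055),QP,rate=.07,contact_N=12);print(h);rp()
h=servo_line(wp(.02,0,.055),QP,rate=.07,contact_N=12);print(h);rp()
h=servo_line(wp(-.006,0,.055),QP,rate=.03,contact_N=9);print(h);rp()
E
```

```text
False
[ 0.1047 -0.012   0.0541] [0.96 0.41 0.92] 34.92
False
[ 0.0596 -0.006   0.055 ] [ 1.59 -1.26 -1.34] 35.73
False
[0.0185 0.0002 0.0551] [0.02 0.18 0.18] 36.45
True
[0.0057 0.0003 0.0546] [0.88 0.72 0.16] 37.06
```

```bash
python3 - <<'E'
from rob import *
def rp(): print(wl().round(4),(RW.T@np.array(current_force())).round(2),round(current_clock(),2))
h=servo_line(wp(.000,0,.055),QP,rate=.02,contact_N=16);print(h);rp()
sleep(.2);rp()
servo_line(wl()[0]*0+wp(.008,0,.056),rate=.05)
servo_line(wp(.01,0,.12),rate=.2)
servo_line(wp(-.04,0,.20),rate=.25);rp()
shot("top","t13");im=cv2.imread("pics/t13.png")[195:305,220:340]; cv2.imwrite("pics/t13c.png",cv2.convertScaleAbs(cv2.resize(im,None,fx=5,fy=5,interpolation=2),alpha=1.4))
shot("side","s13");im=cv2.imread("pics/s13.png")[190:320,240:390]; cv2.imwrite("pics/s13c.png",cv2.resize(im,None,fx=4.5,fy=4.5,interpolation=2))
E
```

```text
False
[0.0053 0.0004 0.0546] [ 9.29 -1.61  2.3 ] 37.53
[0.0053 0.0004 0.0546] [ 8.82 -1.62  2.23] 37.73
[-0.0392  0.0002  0.1993] [ 0.26 -0.35  0.17] 39.03
```

View pics/t13c.png

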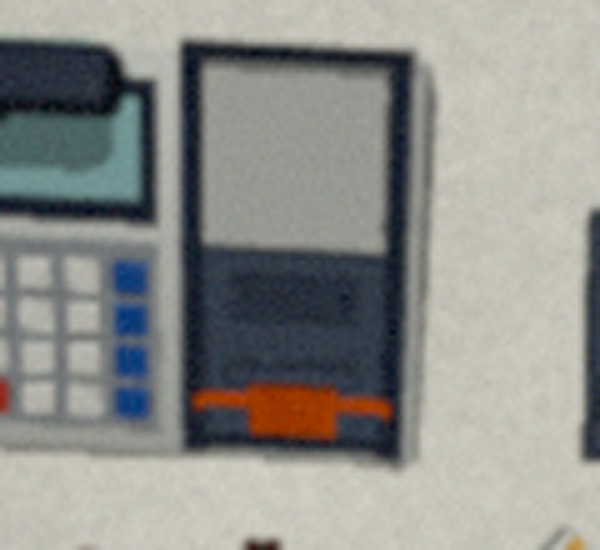

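View pics/s13c.png

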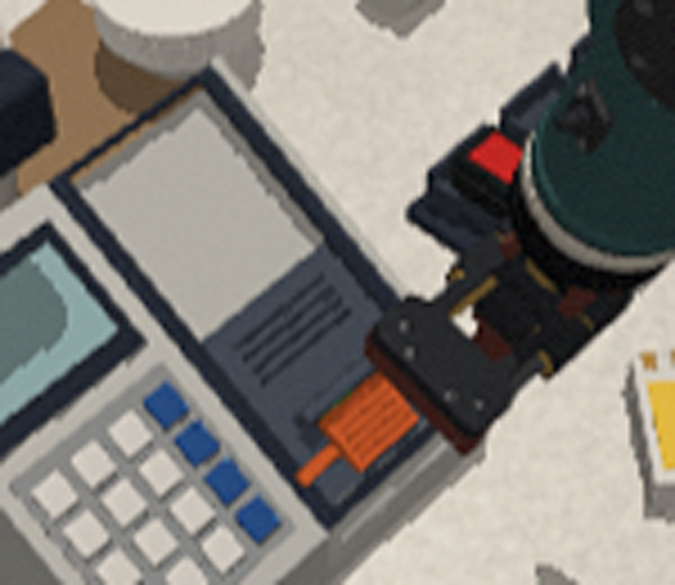

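```bash
python3 - <<'E'
from rob import *
move_ptp(np.array([.36,-.25,.25]),qt(0)); rep()
shot("top","t14"); shot("side","s14")
for a,b,sl in (("top0","t14",(slice(255,300),slice(250,310))),("side0","s14",(slice(255,310),slice(295,350)))):
    A=load(a+".npz");B=load(b+".npz")
    for nm,c in (("before",A),("after",B)):
        hsv=cv2.cvtColor(c["image"],cv2.COLOR_BGR2HSV); m=(hsv[...,0]<14)&(hsv[...,1]>170)&(hsv[...,2]>80)
        mm=np.zeros_like(m);mm[sl]=m[sl]; v,u=np.nonzero(mm); q=(cloud(c)[mm]-W)@RW
        print(a,nm,len(u),u.mean().round(2),v.mean().round(2),"well z",np.nanmedian(q[:,2]).round(4),np.nanmean(q,0).round(4))
ims=[]
for n in ("side0","s14"):
    ims.append(cv2.resize(load(n+".npz")["image"][255:310,290:350],None,fx=6.5,fy=6.5,interpolation=2))
cv2.imwrite("pics/cmp.png",np.hstack(ims))
im=load("s14.npz")["image"][170:280,310:430];cv2.imwrite("pics/s14c.png",cv2.resize(im,None,fx=5,fy=5,interpolation=2))
E
```

```text
[-0.019  -0.3574  0.2487] w [ 0.36   -0.2491  0.2494] F [ 0.36  1.06 -1.  ] gap 0.0006 t 40.49
top0 before 222 277.75 276.25 well z 0.052 [-0.0323 -0.0022  0.0518]
top0 after 223 277.83 276.26 well z 0.0525 [-0.0321 -0.0024  0.0521]
side0 before 342 321.19 283.23 well z 0.0519 [-0.0348  0.0011  0.0509]
side0 after 338 321.25 283.32 well z 0.0518 [-0.0351  0.001   0.0509]
```

View pics/cmp.png

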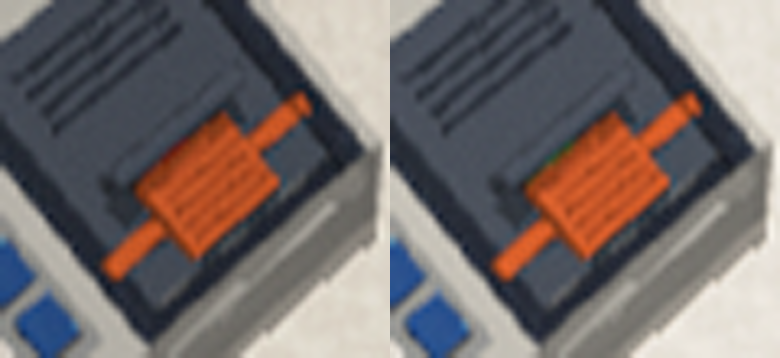

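View pics/s14c.png

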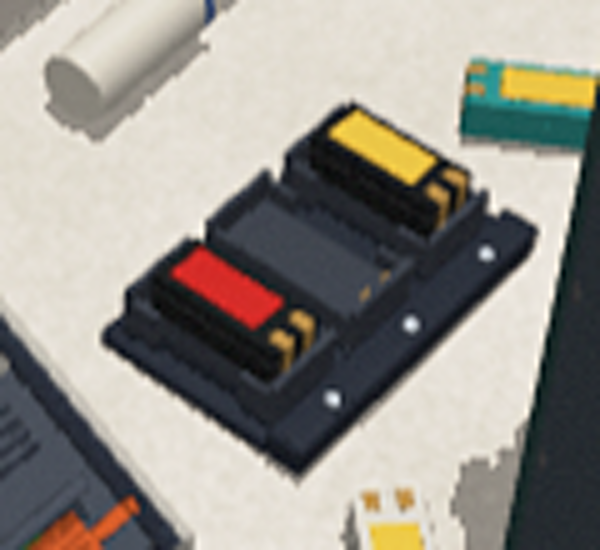

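```bash
python3 - <<'E'
from rob import *
print(close_job(), current_clock())
E
```

```text
the job is handed in; nothing more can be done
the job is handed in; nothing more can be done
```

I finished the job and handed it in at about 40.5 s of the 67 s allowed. No verdict is reported, so what follows rests on my own checks.

**What I did:**
- I pressed the tab and slid the cover up the slope until it pushed back at about 8 N.
- The flat (red) pack went into the charger's empty bay, and the charged (green) pack from the middle bay into the well. Both were set down under force sensing.
- I then pushed the cover back down to its stop.

**Last checks:**
- **Cover and tab:** the orange tab is back at its starting pixels in both cameras to within 0.1 px. Its depth height is within about 0.5 mm of the start, so the cover is home and the tab is up.
- **Charged pack:** before the cover was closed, its bar sat within 1 mm of where the flat pack's bar had been.
- **Flat pack:** it looks level in its bay, with its contact end about 2 mm from the bay contacts by the side camera.
- **Charging pack:** it looks unmoved in its bay by eye; I did not measure it.
- **Everything else:** I did not check the other things on the counter one by one, but no unexpected contact was felt.
- **Robot:** it ended clear of everything.

**Disagreements:** the two cameras differed by 2 to 4 mm, so I used the known gripper position to settle the sideways (y) offset and roughly averaged the rest. The full 30 degree tool tilt was out of reach at the well, so I held both packs with the tool 12 degrees off square.

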